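Pack the bottles lying down in the cradle and close it

TASK

Lift the retaining board off the pins of the bottle cradle and set it down flat on the counter clear of the cradle. Then lay every bottle that stands on the counter on its side in a trough of the cradle, one to a trough, its body centred in the trough and its neck overhanging on either side. Last, lower the board back over the two pins until it rests flush on both posts, let go, and leave the mug, bowl and soap alone.

Things in the scene. Friction and masses are not known exactly. Their poses are not given: they have to be found in the camera images.
- rack: Fixed plywood cradle, base 380 x 100 x 12 mm, flat on the counter. Origin: centre of its underside; x along the row of four V-troughs (pitch 75 mm), y along the troughs (the axis of a bottle lying in one), z up. A trough is 80 mm long in y; its slats rise at 45 degrees to edges 55 mm above the counter, about 60 mm apart. Nothing reaches beyond 50 mm in y, so necks overhang freely.
- seat (a point): Point of the cradle midway between its two post tops, 94 mm above the counter; axes as the cradle's. The posts are wooden, 28 mm thick, at cradle x = +165 and -165 mm, y = 0; from each flat top rises a steel locating pin, 12 mm thick, 30 mm high, tip tapered. The board's origin comes to this point when it is on.
- board: Loose plywood retaining board, 380 x 56 x 12 mm, 0.3-0.45 kg. Origin: centre of its underside; x along its length, z up. Holes 17 mm wide at x = +165 and -165 mm (either way round fits). A grip block on top in the middle, 110 mm long (x), 22 mm wide (y), reaches from 12 to 48 mm above the underside: take it across the 22 mm. At the start it is on the cradle's pins and rests on its posts.
- mug: Bystander: white mug, 80 mm wide, 90 mm high. Origin at its underside. Leave alone.
- bowl: Bystander: blue bowl, 130 mm wide, 55 mm high. Origin at its underside. Leave alone.
- soap: Bystander: white washing-up bottle, 64 mm wide, 190 mm high. Origin at its underside. Leave alone.
- trough_1 (a point): Trough 1 of the cradle (local x = -112.5 mm): the point where the middle of a lying bottle's body comes when centred in it, 62 mm above the counter, on the bottle's axis. Axes as the cradle's.
- trough_2 (a point): Trough 2 of the cradle (local x = -37.5 mm): the point where the middle of a lying bottle's body comes when centred in it, 62 mm above the counter, on the bottle's axis. Axes as the cradle's.
- trough_3 (a point): Trough 3 of the cradle (local x = +37.5 mm): the point where the middle of a lying bottle's body comes when centred in it, 62 mm above the counter, on the bottle's axis. Axes as the cradle's.
- trough_4 (a point): Trough 4 of the cradle (local x = +112.5 mm): the point where the middle of a lying bottle's body comes when centred in it, 62 mm above the counter, on the bottle's axis. Axes as the cradle's.
- bottle_1: Loose closed green glass bottle, 165 mm high, 0.2-0.33 kg, all alike; may be absent (None). Origin: centre of its foot; z along its axis to the cap. Round body 50 mm wide up to 105 mm, shoulder up to 122 mm, straight neck and black cap 30 mm wide from 122 to 165 mm (the place to grip). Centre of mass about 65 mm above the foot. Stands on the counter at the start.
- bottle_1_mid (a point): The middle of bottle_1's body, on its axis 52.5 mm above its foot; None if absent.
- bottle_2: Loose closed green glass bottle, 165 mm high, 0.2-0.33 kg, all alike; may be absent (None). Origin: centre of its foot; z along its axis to the cap. Round body 50 mm wide up to 105 mm, shoulder up to 122 mm, straight neck and black cap 30 mm wide from 122 to 165 mm (the place to grip). Centre of mass about 65 mm above the foot. Stands on the counter at the start.
- bottle_2_mid (a point): The middle of bottle_2's body, on its axis 52.5 mm above its foot; None if absent.
- bottle_3: Loose closed green glass bottle, 165 mm high, 0.2-0.33 kg, all alike; may be absent (None). Origin: centre of its foot; z along its axis to the cap. Round body 50 mm wide up to 105 mm, shoulder up to 122 mm, straight neck and black cap 30 mm wide from 122 to 165 mm (the place to grip). Centre of mass about 65 mm above the foot. Stands on the counter at the start.
- bottle_3_mid (a point): The middle of bottle_3's body, on its axis 52.5 mm above its foot; None if absent.
- bottle_4: Loose closed green glass bottle, 165 mm high, 0.2-0.33 kg, all alike; may be absent (None). Origin: centre of its foot; z along its axis to the cap. Round body 50 mm wide up to 105 mm, shoulder up to 122 mm, straight neck and black cap 30 mm wide from 122 to 165 mm (the place to grip). Centre of mass about 65 mm above the foot. Stands on the counter at the start.
- bottle_4_mid (a point): The middle of bottle_4's body, on its axis 52.5 mm above its foot; None if absent.

How it is judged:
By the outcome, as a careful person would: the job done as asked, in the order asked, and still so for the second after the job is handed in, with the robot touching nothing.
Of bottle_1, bottle_2, bottle_3, bottle_4 only 3 to 4 are there at a start; the rules pass over those that are not, and their reading is None.
At some moment in a run one of bottle_1, bottle_2, bottle_3, bottle_4 may be knocked a few centimetres aside while the robot is not near it.
Once in a run the grip may slacken for a moment while it holds something.
It also fails if it takes over 208 s, if anything falls off the work surface, if the arm or the gripper's body presses on something with over 40 N, if the wrist force passes 120 N, or if a joint passes its speed limit or range.

ROBOT

A 6-joint arm with a two-finger parallel gripper is mounted at the origin on the work surface. World frame = base frame: x ahead of the robot, y to its left, z up, the work surface at z = 0. Lengths are in mm, angles in rad, forces in N, time in s.
With the tool pointing down it reaches from about 350 to 775 mm from the base axis. Payload 5.5 kg.
Tool frame: the origin (TCP) lies between the finger pads; the fingertips stand 17 mm ahead of it and the grasp point (between the pads) lies 2 mm behind it; z points along the fingers, x is the direction in which the jaws open and shut, and the axes are right-handed (so a half turn about z gives the same grasp; the last joint's range is limited). The gripper opens to 85 mm and grips with 20 to 120 N. Pads are 22 mm wide; open, the fingers measure 114 mm over their backs; the gripper's body (76 mm by 85 mm) begins 54 mm behind the grasp point. The pads swing forward as they close: fully open they stand 13 mm farther back than shut.
Start: joints at [1.073, 0.313, 0.046, 1.304, 0, 1.431], TCP at [201.399, 538.617, 248.323] pointing down, gripper open.
Joint ranges: [-2.76, 2.76], [-0.86, 1.69], [-1.03, 1.26], [-2.2, 2.34], [-1.47, 1.5], [-3.14, 3.14]. Speed limits (rad/s): [2.57, 2.57, 3.14, 3.14, 3.14, 3.14].

INTERFACE

Orientations are given as a unit quaternion [w, x, y, z].
In Python, from plant import r gives the robot as it stands.
- The arm moves only by the tool arm_command, never from a script. Its argument "motion" is a list that holds one entry, the list of rows, each a list of 4 numbers: the shift along the tool's x, y, z in cm, then the turn about the tool's z in degrees. In form: [[[tx, ty, tz, yaw], ...]]. A call has 1 to 8 rows; each row shifts and turns the commanded pose from where the row before left it, along the tool's axes as they then stand; what a row does not reach is not made up. A row lasts 1/10 s, in which the tool goes at most 50 mm and 8.59 degrees, less where a joint would pass 70% of its speed; a pose out of reach is approached as far as the arm can. A call with a gripper value outside its range is refused whole. "claw" is the finger opening in cm, from 0 to 8.54, set as the call begins (left out, the last holds). The fingers move at their own pace and stop on an object; "newtons" is the grip in N (left out, the last holds). Time passes only in rows, so rows that do not move let the fingers close. It gives the time, the measured TCP pose, the force and the opening at its end, in the units of the state.
- r.read_state(): the state, without advancing time (a new reading comes with each control period).
- r.capture(name): name is "scene" or "top" or "wrist"; returns (picture, depth): 420x560x3 uint8, blue, green, red; 420x560 float32, mm along the optical axis (not along the pixel's ray), 0 where there is no reading.
- r.camera_model(name): a dict with "fx", "fy", "cx", "cy" (pixels), "xyz" and "rotation" of the camera in the world; the wrist camera has in their place "hand_eye" (4x4, takes a point from camera to tool coordinates, whose origin is the TCP and whose axes are the tool frame's). Camera axes: x right, y up, looking along -z (the intrinsics and any distortion apply to the point x, -y, -z); pixel columns grow to the right and rows downward; lengths in mm; the calibration is good to about 2 mm. A picture is of the moment at which its call begins: read the wrist's pose just before it. camera_model takes no time and is no camera call.
- r.finish_job(): hands the job in, once; it reports no verdict.
Trained networks look in the newest picture that a camera, given by its name, has taken for a name from the list of things; names that differ only in an ending like _2 or _b are one class to them, and where a whole thing is asked for, a point or a joint stands for the part that bears it (a point fixed in the world has none). Each returns a list of dicts, best first, with "score" (0 to 1); they miss things now and then, are a little off and sometimes report something else, mostly with a low value. They report only what shows in the picture. A call takes as long as a camera call.
- r.recognise(camera, name): "at" ([column, row] in pixels, amid what is visible of it).
- r.cut_out(camera, name): "pixels" (420x560 bool, what is visible of it) and "at" ([column, row] in pixels, amid what is visible of it).
The state is a dict: "time_s": time; "q": joint angles; "qvel": joint speeds; "joint_efforts": joint torques, N m; "eef_pos": TCP position; "ee_rot": TCP orientation; "wrist_force": force on the tool from outside, world axes, zero at the start; "moment": the same for the moment, N m; "opening": finger opening in mm.
Only numpy, scipy, OpenCV 4.12 (cv2) and the standard library are available. Lean on these libraries where they do the work, as an engineer would, in place of code of your own. Each camera call takes 0.05 s, during which the arm holds its last target.

## Working session

There is one attempt and no reset: what is moved stays moved. The work goes in short steps, Python scripts to look and compute and a tool call to move; the robot and the scene stay as the last step left them, time stands still between calls to the robot, and variables do not carry over. Pictures are saved under pics/ and viewed, and the job is handed in when it is done.

Besides the shell and the picture viewer there is one more tool, called after "Emit:" as name(argument=value, ...), one argument or row to a line, values as JSON. arm_command: Moves the arm, as the interface text tells. Its arguments: {"type":"object","properties":{"motion":{"type":"array","items":{"type":"array","items":{"type":"array","items":{"type":"number"}}}},"claw":{"type":"number"},"newtons":{"type":"number"}},"required":["motion"]}

```bash
ls; mkdir -p pics; python3 - <<'E'
from plant import r
import cv2,numpy as np
s=r.read_state();print(s)
for n in ["scene","top","wrist"]:
    p,d=r.capture(n);cv2.imwrite(f"pics/{n}0.png",p);np.save(f"pics/{n}0.npy",d)
    print(n,r.camera_model(n))
E
```

```text
pics
{'time_s': 0.0, 'q': array([ 1.07339840e+00,  3.13998039e-01,  4.49482088e-02,  1.30356704e+00,
       -1.28585035e-05,  1.43124532e+00]), 'qvel': array([-7.56300213e-04, -1.47079426e-04, -1.22696572e-03, -1.25324694e-03,
        1.45369600e-03,  6.24721068e-05]), 'joint_efforts': array([-1.40266457e-04, -4.80628538e+01,  2.98532510e+01,  1.94212329e-02,
       -3.89715115e-04,  6.00026823e-06]), 'eef_pos': array([201.15257884, 538.15334597, 247.39758488]), 'ee_rot': array([ 4.15491358e-04,  8.21662105e-01,  5.69974173e-01, -8.09938331e-04]), 'wrist_force': array([0.53425281, 0.46452663, 0.650815  ]), 'moment': array([ 0.04746168, -0.01486623, -0.0127055 ]), 'opening': 85.11377312452504}
scene {'fx': 511.96161061537276, 'fy': 511.96161061537276, 'cx': 274.8147132640527, 'cy': 208.40018781503971, 'xyz': array([1418.93307171, -607.88241334, 1202.36951002]), 'rotation': array([0.8213469 , 0.32746003, 0.16737748, 0.43605502])}
top {'fx': 475.6031492779609, 'fy': 475.6031492779609, 'cx': 275.5487096701926, 'cy': 205.54020854727617, 'xyz': array([ 432.7152922 ,   -6.92396006, 1451.32523632]), 'rotation': array([ 0.71163277,  0.03539883, -0.03207622, -0.7009257 ])}
wrist {'fx': 309.8369477519514, 'fy': 309.8369477519514, 'cx': 275.469665174105, 'cy': 209.548933711896, 'hand_eye': array([[ 9.99999439e-01, -3.06087343e-04,  1.01437397e-03,
        -5.20852133e-02],
       [ 1.00498106e-05, -9.54580805e-01, -2.97952154e-01,
        -7.66995263e+01],
       [ 1.05950130e-03,  2.97951997e-01, -9.54580267e-01,
        -1.25748522e+02],
       [ 0.00000000e+00,  0.00000000e+00,  0.00000000e+00,
         1.00000000e+00]])}
```

View pics/top0.png

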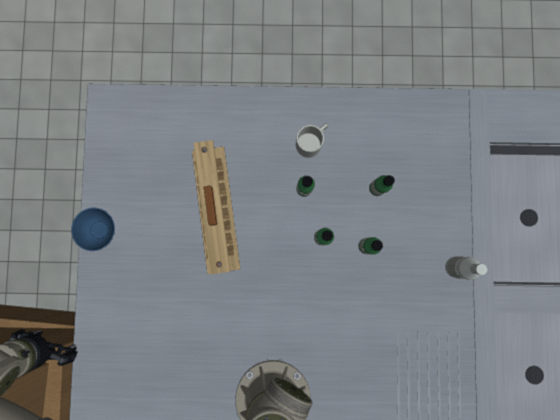

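View pics/scene0.png

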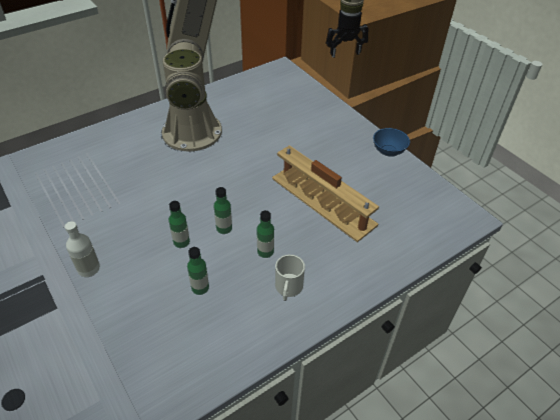

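```bash
cat > h.py <<'E'
from plant import r
import cv2,numpy as np
from scipy.spatial.transform import Rotation as R
def rot(q): return R.from_quat([q[1],q[2],q[3],q[0]]).as_matrix()
def pose(cam):
    m=r.camera_model(cam)
    if cam=="wrist":
        s=r.read_state();T=np.eye(4);T[:3,:3]=rot(s["ee_rot"]);T[:3,3]=s["eef_pos"]
        T=T@m["hand_eye"];return m,T[:3,:3],T[:3,3]
    return m,rot(m["rotation"]),np.array(m["xyz"])
def cloud(cam,d,P=None):
    m,Rm,t=P or pose(cam)
    v,u=np.mgrid[0:420,0:560]
    c=np.stack([(u-m["cx"])/m["fx"]*d,-(v-m["cy"])/m["fy"]*d,-d],-1)
    w=c@Rm.T+t; w[d<=0]=np.nan; return w
def ray(cam,u,v,z,P=None):
    m,Rm,t=P or pose(cam)
    k=Rm@np.array([(u-m["cx"])/m["fx"],-(v-m["cy"])/m["fy"],-1]);return t+k*(z-t[2])/k[2]
def proj(cam,p,P=None):
    m,Rm,t=P or pose(cam)
    c=(np.asarray(p)-t)@Rm
    return m["cx"]+m["fx"]*c[...,0]/-c[...,2], m["cy"]-m["fy"]*c[...,1]/-c[...,2]
def bottles(cam="top",tall=True):
    P=pose(cam);p,d=r.capture(cam);W=cloud(cam,d,P);out=[]
    for o in r.cut_out(cam,"bottle_1"):
        w=W[o["pixels"]];w=w[np.isfinite(w[:,0])]
        if len(w)<5: continue
        zt=np.percentile(w[:,2],98);top=w[w[:,2]>zt-12]
        out.append((round(o["score"],2),np.round(o["at"]),np.round(top.mean(0)),np.round(top.max(0)/2+top.min(0)/2),round(zt),len(w)))
    return p,W,out
E
python3 - <<'E'
from h import *
for cam in ["top","scene"]:
    p,W,o=bottles(cam)
    print(cam,"counter z",np.nanmedian(W[300:330,150:200,2]) if cam=="top" else "")
    for x in o: print(x)
    for n in ["board","mug","bowl","soap","rack"]:
        for c in r.cut_out(cam,n)[:2]:
            w=W[c["pixels"]];w=w[np.isfinite(w[:,0])]
            print(n,round(c["score"],2),np.round(c["at"]),np.round(np.median(w,0)),np.round(np.percentile(w,2,axis=0)),np.round(np.percentile(w,98,axis=0)))
            if n=="board" and c["score"]>.5:
                for lo,hi in ((100,114),(136,150)):
                    q=w[(w[:,2]>lo)&(w[:,2]<hi)]
                    print(" rect",lo,len(q),np.median(q[:,2]),cv2.minAreaRect(q[:,:2].astype(np.float32)))
E
```

```text
top counter z -0.047414116081654356
(0.8, array([371., 243.]), array([ 453., -274.,  164.]), array([ 453., -275.,  164.]), 168, 354)
(0.76, array([381., 185.]), array([ 629., -306.,  164.]), array([ 629., -307.,  164.]), 168, 331)
(0.66, array([322., 234.]), array([ 478., -140.,  165.]), array([ 478., -140.,  165.]), 170, 261)
(0.6, array([303., 187.]), array([625., -85., 165.]), array([625., -85., 165.]), 169, 311)
mug 0.89 [309. 141.] [774. -99.  27.] [ 724. -142.   -2.] [807. -59.  93.]
bowl 0.73 [ 93. 231.] [491. 551.  23.] [433. 484.   1.] [547. 596.  59.]
soap 0.72 [464. 268.] [ 395. -527.  121.] [ 364. -602.    1.] [ 424. -510.  191.]
rack 0.57 [223. 211.] [551. 154.  15.] [380. 112.  -1.] [742. 252. 108.]
scene counter z 
(0.97, array([176., 229.]), array([ 455., -278.,  164.]), array([ 453., -277.,  164.]), 167, 705)
(0.89, array([223., 213.]), array([ 479., -143.,  164.]), array([ 478., -142.,  163.]), 168, 666)
(0.82, array([262., 238.]), array([628., -87., 164.]), array([625., -87., 164.]), 167, 680)
(0.73, array([198., 272.]), array([ 633., -311.,  165.]), array([ 632., -311.,  163.]), 167, 700)
board 0.81 [328. 179.] [580. 177. 108.] [379. 134.  98.] [741. 229. 145.]
 rect 100 1347 107.26586112634277 ((556.151123046875, 182.3641357421875), (384.0350036621094, 64.29804992675781), 9.533638954162598)
 rect 136 210 142.0363348749853 ((558.1785278320312, 182.22634887695312), (114.87876892089844, 32.23862075805664), 11.84065055847168)
mug 0.81 [284. 276.] [765. -98.  56.] [ 725. -147.    5.] [811. -61.  93.]
bowl 0.61 [392. 141.] [474. 558.  34.] [428. 476.   3.] [548. 597.  59.]
bowl 0.53 [196. 272.] [ 645. -316.   98.] [ 620. -334.    6.] [ 656. -292.  168.]
rack 0.63 [326. 206.] [589. 163.  19.] [393. 115.   5.] [743. 240.  66.]
```

```bash
cat >> h.py <<'E'
def fit(W,lo,hi,box):
    m=(W[...,2]>lo)&(W[...,2]<hi)&(W[...,0]>box[0])&(W[...,0]<box[1])&(W[...,1]>box[2])&(W[...,1]<box[3])
    q=W[m];return len(q),np.round(np.median(q[:,2]),1),cv2.minAreaRect(q[:,:2].astype(np.float32)),np.round(q.mean(0),1)
def tool():
    s=r.read_state();M=rot(s["ee_rot"]);return s,M
def go(x,y,z,yawdir=None):
    """print tool-frame shift (cm) to world target; yaw (deg) so that tool x is along angle yawdir (mod 180)"""
    s,M=tool();d=M.T@(np.array([x,y,z])-s["eef_pos"])/10
    print("t",round(s["time_s"],2),"eef",np.round(s["eef_pos"],1),"F",np.round(s["wrist_force"],1),"open",round(s["opening"],1),"toolx deg",np.round(np.degrees(np.arctan2(M[1,0],M[0,0])),1),"q6",round(s["q"][5],2))
    print("shift cm (tool axes now)",np.round(d,2))
    if yawdir is not None:
        a=np.degrees(np.arctan2(M[1,0],M[0,0]));k=-(yawdir-a) # tool z down: +yaw turns cw in world
        k=(k+90)%180-90;print("yaw deg",round(k,1),"or",round(k-180*np.sign(k),1))
        c=np.radians(k);Rz=np.array([[np.cos(c),-np.sin(c),0],[np.sin(c),np.cos(c),0],[0,0,1]]);print("shift after yaw",np.round(Rz.T@d,2))
E
python3 - <<'E'
from h import *
for cam in ["top","scene"]:
    p,d=r.capture(cam);W=cloud(cam,d)
    for lo,hi in ((100,111),(137,148)): print(cam,fit(W,lo,hi,(330,800,60,300)))
# pins: recognise in colour
p,d=r.capture("top");cv2.imwrite("pics/rackz.png",cv2.resize(p[130:285,180:255],None,fx=3.8,fy=3.8,interpolation=cv2.INTER_CUBIC))
go(558,182,250,10+90)
E
```

```text
top (2127, np.float64(105.7), ((558.1630859375, 184.03213500976562), (380.0981140136719, 56.62843322753906), 8.906253814697266), array([554.9, 182.8, 105.7]))
top (293, np.float64(141.3), ((557.7684326171875, 183.93896484375), (109.92317199707031, 21.94333267211914), 9.098466873168945), array([557.1, 183.6, 141.5]))
scene (1284, np.float64(106.8), ((555.7607421875, 182.17945861816406), (383.64007568359375, 65.24279022216797), 9.218498229980469), array([575.9, 180.6, 106.6]))
scene (206, np.float64(142.6), ((558.362548828125, 183.00782775878906), (109.11709594726562, 27.485946655273438), 8.678366661071777), array([560. , 181. , 142.4]))
t 1.0 eef [201.4 538.6 248.3] F [-0.5  0.6  0.3] open 85.9 toolx deg 69.5 q6 1.43
shift cm (tool axes now) [-20.91  45.89  -0.17]
yaw deg -30.5 or 149.5
shift after yaw [-41.31  28.93  -0.17]
```

View pics/rackz.png

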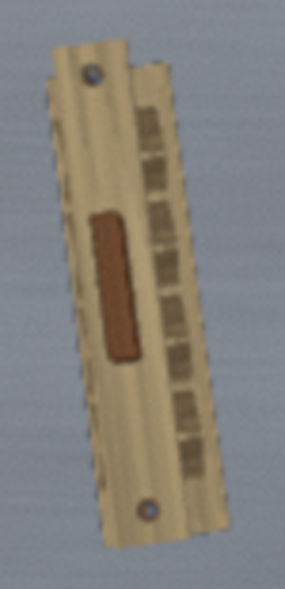

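Emit:
arm_command(
  motion=[
    [[-1.7, 3.8, 0, 0], [-1.7, 3.8, 0, 0], [-1.7, 3.8, 0, 0], [-1.7, 3.8, 0, 0], [-1.7, 3.8, 0, 0], [-1.7, 3.8, 0, 0], [-1.7, 3.8, 0, 0], [-1.7, 3.8, 0, 0]],
  ],
  claw=8.5,
)

```text
time_s: 1.8
eef_pos: [439.6, 303.4, 248.5]
ee_rot: [-0.0, 0.822, 0.57, 0.0]
wrist_force: [-0.4, 0.4, -0.3]
opening: 84.7
```

Emit:
arm_command(
  motion=[
    [[-1.7, 3.8, 0, 0], [-1.7, 3.8, 0, 0], [-1.7, 3.8, 0, 0], [-1.7, 3.8, 0, 0], [0, 0, 0, -7.4], [0, 0, 0, -7.4], [0, 0, 0, -7.4], [0, 0, 0, -7.3]],
  ],
)

```text
time_s: 2.6
eef_pos: [557.2, 187.6, 248.2]
ee_rot: [-0.0, 0.648, 0.762, -0.0]
wrist_force: [0.8, -0.3, 0.2]
opening: 85.2
```

```bash
python3 - <<'E'
from h import *
go(558,184,127,99)
E
```

```text
t 2.6 eef [557.2 187.6 248.2] F [ 0.8 -0.3  0.2] open 85.2 toolx deg 99.3 q6 0.03
shift cm (tool axes now) [-0.37  0.02 12.12]
yaw deg 0.3 or -179.7
shift after yaw [-0.37  0.02 12.12]
```

Emit:
arm_command(
  motion=[
    [[-0.37, 0, 3, 0.3], [0, 0, 3, 0], [0, 0, 0, 0]],
  ],
)

```text
time_s: 2.9
eef_pos: [555.0, 183.6, 184.3]
ee_rot: [-0.002, 0.652, 0.759, -0.003]
wrist_force: [-1.5, -0.3, 0.5]
opening: 85.1
```

```bash
python3 - <<'E'
from h import *
P=pose("wrist");p,d=r.capture("wrist");W=cloud("wrist",d,P);cv2.imwrite("pics/w1.png",p)
for lo,hi in ((100,111),(137,148)): print(fit(W,lo,hi,(330,800,60,300)))
go(558,184,127,99)
E
```

```text
(23852, np.float64(106.1), ((545.5401611328125, 181.4099884033203), (259.827880859375, 56.332862854003906), 8.892162322998047), array([510.7, 176. , 106.1]))
(6211, np.float64(141.9), ((556.2050170898438, 183.16273498535156), (109.66289520263672, 22.06553840637207), 8.863451957702637), array([550.9, 182.3, 141.8]))
t 2.95 eef [556.1 183.9 186.6] F [-0.1  0.1  0.6] open 85.1 toolx deg 98.7 q6 0.03
shift cm (tool axes now) [-0.02  0.22  5.96]
yaw deg -0.3 or 179.7
shift after yaw [-0.02  0.22  5.96]
```

View pics/w1.png

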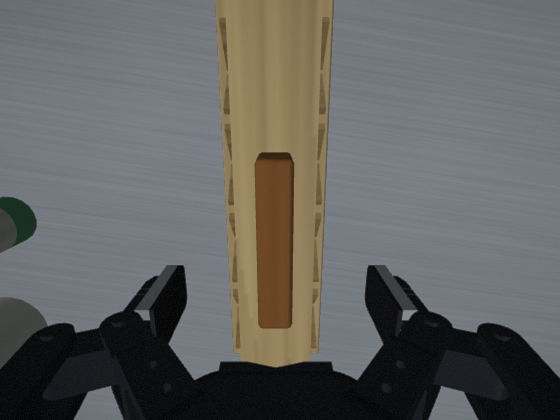

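Emit:
arm_command(
  motion=[
    [[0, 0.1, 2, 0], [0, 0, 2, 0], [0, 0, 1.9, 0], [0, 0, 0, 0], [0, 0, 0, 0]],
  ],
)

```text
time_s: 3.45
eef_pos: [559.4, 184.5, 130.9]
ee_rot: [0.0, 0.651, 0.759, 0.001]
wrist_force: [0.3, -0.1, 0.3]
opening: 84.7
```

Emit:
arm_command(
  motion=[
    [[0, 0, 0, 0], [0, 0, 0, 0], [0, 0, 0, 0], [0, 0, 0, 0], [0, 0, 0, 0], [0, 0, 0, 0], [0, 0, 0, 0], [0, 0, 0, 0]],
  ],
  claw=0,
  newtons=80,
)

```text
time_s: 4.25
eef_pos: [559.0, 184.4, 129.9]
ee_rot: [0.0, 0.651, 0.759, 0.0]
wrist_force: [-0.6, -0.3, 5.7]
opening: 20.5
```

Emit:
arm_command(
  motion=[
    [[0, 0, -1, 0], [0, 0, -1, 0], [0, 0, -1.5, 0], [0, 0, -2, 0], [0, 0, -2, 0], [0, 0, 0, 0], [0, 0, 0, 0]],
  ],
)

```text
time_s: 4.95
eef_pos: [558.8, 184.4, 204.3]
ee_rot: [0.0, 0.651, 0.759, 0.0]
wrist_force: [0.2, 0.5, -2.7]
opening: 21.1
```

```bash
python3 - <<'E'
from h import *
# board park: centre + 150 mm along local y (dir 99deg)
c=np.array([558,184.])+150*np.array([np.cos(np.radians(99)),np.sin(np.radians(99))])
print(c); go(c[0],c[1],60,99)
p,d=r.capture("scene");cv2.imwrite("pics/s2.png",p)
E
```

```text
[534.53483024 332.15325109]
t 4.95 eef [558.8 184.4 204.3] F [ 0.2  0.5 -2.7] open 21.1 toolx deg 98.7 q6 0.03
shift cm (tool axes now) [14.97 -0.17 14.43]
yaw deg -0.3 or 179.7
shift after yaw [14.97 -0.09 14.43]
```

View pics/s2.png

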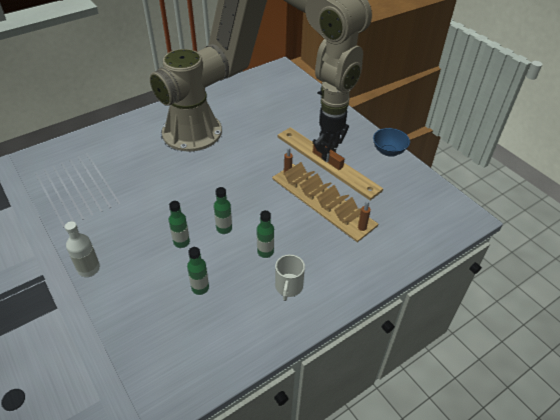

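Emit:
arm_command(
  motion=[
    [[3, 0, 0, 0], [4, 0, 0, 0], [4, 0, 0, 0], [4, 0, 2, 0], [0, 0, 4, 0], [0, 0, 4, 0], [0, 0, 3.5, 0], [0, 0, 2, 0]],
  ],
)

```text
time_s: 5.8
eef_pos: [532.5, 331.4, 44.0]
ee_rot: [-0.002, 0.651, 0.759, -0.004]
wrist_force: [1.1, 0.2, -3.4]
opening: 20.3
```

Emit:
arm_command(
  motion=[
    [[0, 0, 0.3, 0], [0, 0, 0.3, 0], [0, 0, 0.3, 0], [0, 0, 0.2, 0], [0, 0, 0.1, 0], [0, 0, 0, 0], [0, 0, 0, 0]],
  ],
)

```text
time_s: 6.5
eef_pos: [536.3, 332.7, 37.9]
ee_rot: [0.0, 0.651, 0.759, 0.0]
wrist_force: [-0.5, -0.4, -3.0]
opening: 20.8
```

Emit:
arm_command(
  motion=[
    [[0, 0, 0.1, 0], [0, 0, 0.1, 0], [0, 0, 0, 0], [0, 0, 0, 0]],
  ],
)

```text
time_s: 6.9
eef_pos: [536.2, 332.7, 36.0]
ee_rot: [0.0, 0.651, 0.759, 0.0]
wrist_force: [-1.8, -0.6, 4.2]
opening: 20.8
```

Emit:
arm_command(
  motion=[
    [[0, 0, 0, 0], [0, 0, 0, 0], [0, 0, 0, 0], [0, 0, 0, 0], [0, 0, -2, 0], [0, 0, -4, 0], [0, 0, -4, 0], [0, 0, -4, 0]],
  ],
  claw=6,
)

```text
time_s: 7.7
eef_pos: [535.7, 332.5, 176.5]
ee_rot: [-0.0, 0.651, 0.759, -0.0]
wrist_force: [-0.1, 0.4, -0.4]
opening: 60.1
```

Emit:
arm_command(
  motion=[
    [[0, 0, -5, 0], [0, 0, -4, 0], [0, 0, 0, 0]],
  ],
)

```text
time_s: 8.0
eef_pos: [538.5, 333.8, 272.7]
ee_rot: [0.002, 0.651, 0.759, 0.005]
wrist_force: [0.2, -0.0, 0.1]
opening: 60.1
```

```bash
python3 - <<'E'
from h import *
p,W,o=bottles("top");cv2.imwrite("pics/t3.png",p)
for x in o: print(x)
for lo,hi in ((-50,1),(6,18),(42,52)): 
  if lo>0: print(fit(W,lo,hi,(330,800,270,420)))
# rack: edges of base z~12 and pins
print("base",fit(W,7,17,(330,800,60,262)))
print("hi",fit(W,88,128,(330,480,60,262)));print("hi",fit(W,88,128,(650,800,60,262)))
go(478,-140,260)
E
```

```text
(0.65, array([302., 185.]), array([625., -85., 165.]), array([624., -85., 164.]), 169, 275)
(0.6, array([381., 186.]), array([ 631., -308.,  164.]), array([ 631., -308.,  163.]), 167, 409)
(0.59, array([325., 235.]), array([ 478., -140.,  165.]), array([ 478., -140.,  164.]), 169, 267)
(1922, np.float64(11.6), ((565.3963012695312, 345.21453857421875), (465.5075378417969, 149.07322692871094), 0.27753087878227234), array([531.3, 331.6,  11.6]))
(217, np.float64(47.3), ((534.101318359375, 332.94207763671875), (108.81916809082031, 23.450756072998047), 8.649463653564453), array([526.2, 330.4,  47.2]))
base (1377, np.float64(11.6), ((560.6326904296875, 160.91676330566406), (200.69981384277344, 460.368896484375), 89.85469055175781), array([545.9, 173.6,  11.6]))
hi (76, np.float64(94.7), ((395.1200256347656, 159.55804443359375), (25.43157196044922, 26.055282592773438), 1.8267313241958618), array([394.8, 158. ,  99.1]))
hi (77, np.float64(94.5), ((720.6109619140625, 209.6358184814453), (28.705810546875, 24.853622436523438), 46.17298889160156), array([718.9, 208.3,  99.1]))
t 8.1 eef [536.6 332.9 266.5] F [-0.3 -0.5 -1.1] open 59.7 toolx deg 98.7 q6 0.28
shift cm (tool axes now) [-45.86 -12.95   0.57]
```

View pics/t3.png

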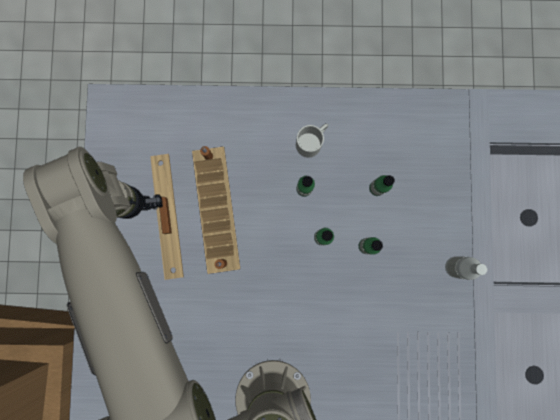

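Emit:
arm_command(
  motion=[
    [[-3.8, -1.1, 0, 0], [-3.8, -1.1, 0, 0], [-3.8, -1.1, 0, 0], [-3.8, -1.1, 0, 0], [-3.8, -1.1, 0, 0], [-3.8, -1.1, 0, 0], [-3.8, -1.1, 0, 0], [-3.8, -1.1, 0, 0]],
  ],
)

```text
time_s: 8.9
eef_pos: [493.4, 17.5, 263.1]
ee_rot: [-0.001, 0.651, 0.759, -0.001]
wrist_force: [0.3, 0.5, 0.2]
opening: 60.1
```

Emit:
arm_command(
  motion=[
    [[-3.8, -1.1, 0, 0], [-3.8, -1.1, 0, 0], [-3.8, -1.1, 0, 0], [-3.8, -1.1, 0, 0], [0, 0, 0, 8.2], [0, 0, 0, 8.2], [0, 0, 0, 8.2], [0, 0, 0, 8.2]],
  ],
)

```text
time_s: 9.7
eef_pos: [473.3, -137.9, 263.0]
ee_rot: [-0.002, 0.841, 0.541, -0.001]
wrist_force: [-0.2, -0.4, 0.7]
opening: 59.6
```

Emit:
arm_command(
  motion=[
    [[0, 0, 0, 8.2], [0, 0, 0, 8.2], [0, 0, 0, 8.2], [0, 0, 0, 8.2], [0, 0, 0, 8.2], [0, 0, 0, 8.2], [0, 0, 0, 8], [0, 0, 0, 0]],
  ],
)

```text
time_s: 10.5
eef_pos: [473.5, -137.7, 263.2]
ee_rot: [-0.001, 0.997, 0.076, -0.002]
wrist_force: [-0.8, -0.4, -0.1]
opening: 60.0
```

```bash
python3 - <<'E'
from h import *
p,W,o=bottles("scene")
for x in o: print(x)
go(478,-140,143,8.85)
P=pose("wrist");p,d=r.capture("wrist");cv2.imwrite("pics/w4.png",p);W=cloud("wrist",d,P)
print(fit(W,155,172,(430,530,-190,-90)))
go(478,-140,143,8.85)
E
```

```text
(0.96, array([223., 213.]), array([ 482., -144.,  164.]), array([ 480., -143.,  163.]), 168, 566)
(0.87, array([264., 238.]), array([629., -89., 164.]), array([628., -88., 162.]), 167, 661)
(0.82, array([180., 227.]), array([ 455., -277.,  164.]), array([ 454., -277.,  164.]), 168, 685)
t 10.6 eef [ 473.8 -137.8  263.9] F [ 0.8 -0.9  0.1] open 60.1 toolx deg 8.9 q6 0.97
shift cm (tool axes now) [ 0.41  0.3  12.09]
yaw deg 0.0 or -180.0
shift after yaw [ 0.41  0.3  12.09]
(1192, np.float64(165.1), ((476.48358154296875, -141.12110900878906), (29.143526077270508, 28.884254455566406), 71.24544525146484), array([ 476.4, -140. ,  164.6]))
t 10.65 eef [ 473.9 -137.9  264.2] F [ 0.   0.7 -0.2] open 60.2 toolx deg 8.9 q6 0.97
shift cm (tool axes now) [ 0.39  0.29 12.12]
yaw deg 0.0 or -180.0
shift after yaw [ 0.39  0.29 12.12]
```

View pics/w4.png

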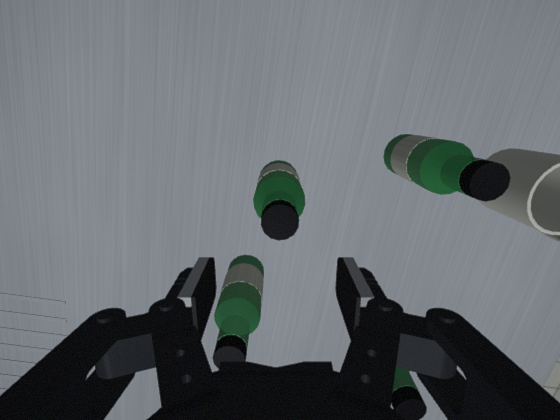

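Emit:
arm_command(
  motion=[
    [[0.25, 0.33, 3, 0], [0, 0, 3, 0], [0, 0, 3, 0], [0, 0, 2, 0], [0, 0, 1.1, 0], [0, 0, 0, 0], [0, 0, 0, 0]],
  ],
)

```text
time_s: 11.35
eef_pos: [477.8, -141.2, 144.9]
ee_rot: [0.0, 0.997, 0.076, 0.0]
wrist_force: [-0.2, 0.4, 0.3]
opening: 60.1
```

Emit:
arm_command(
  motion=[
    [[0, 0, 0, 0], [0, 0, 0, 0], [0, 0, 0, 0], [0, 0, 0, 0], [0, 0, 0, 0], [0, 0, 0, 0]],
  ],
  claw=0,
  newtons=80,
)

```text
time_s: 11.95
eef_pos: [478.0, -141.4, 145.7]
ee_rot: [0.001, 0.997, 0.076, 0.001]
wrist_force: [-1.3, 1.0, 5.4]
opening: 28.5
```

```bash
python3 - <<'E'
from h import *
s,_=tool();print(s["eef_pos"],s["opening"],s["wrist_force"])
go(530,60,175,8.85)
E
```

```text
[ 478.03580537 -141.40405824  145.65112462] 28.475131391177143 [-1.26955477  0.97800912  5.43685496]
t 11.95 eef [ 478.  -141.4  145.7] F [-1.3  1.   5.4] open 28.5 toolx deg 8.7 q6 0.97
shift cm (tool axes now) [  8.19 -19.12  -2.95]
yaw deg -0.1 or 179.9
shift after yaw [  8.24 -19.1   -2.95]
```

Emit:
arm_command(
  motion=[
    [[0, 0, -1.5, 0], [0, 0, -1.5, 0], [1.3, -3.2, 0, 0], [1.4, -3.2, 0, 0], [1.4, -3.2, 0, 0], [1.4, -3.2, 0, 0], [1.4, -3.2, 0, 0], [1.3, -3.1, 0, 0]],
  ],
)

```text
time_s: 12.75
eef_pos: [529.6, 61.7, 174.2]
ee_rot: [-0.0, 0.997, 0.076, -0.0]
wrist_force: [0.1, -0.6, -3.0]
opening: 28.4
```

Emit:
arm_command(
  motion=[
    [[0, 0, 0, 0], [0, 0, 0, 0], [0, 0, 1.5, 0], [0, 0, 1, 0], [0, 0, 0.3, 0], [0, 0, 0, 0], [0, 0, 0, 0]],
  ],
)

```text
time_s: 13.45
eef_pos: [529.5, 59.6, 146.3]
ee_rot: [-0.0, 0.997, 0.075, -0.0]
wrist_force: [-0.0, 0.5, -2.6]
opening: 28.6
```

```bash
python3 - <<'E'
from h import *
go(530,60,144,8.85)
p,d=r.capture("scene");cv2.imwrite("pics/s5.png",p[100:340,120:440]);
E
```

```text
t 13.45 eef [529.5  59.6 146.3] F [-0.   0.5 -2.6] open 28.6 toolx deg 8.6 q6 1.38
shift cm (tool axes now) [ 0.05 -0.03  0.23]
yaw deg -0.2 or 179.8
shift after yaw [ 0.05 -0.03  0.23]
```

View pics/s5.png

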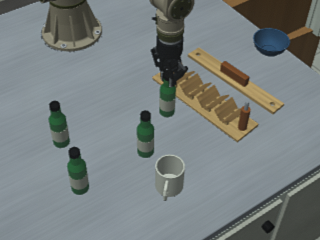

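Emit:
arm_command(
  motion=[
    [[0, 0, 0.15, 0], [0, 0, 0, 0], [0, 0, 0, 0], [0, 0, 0, 0]],
  ],
  newtons=20,
)

```text
time_s: 13.9
eef_pos: [529.9, 60.0, 145.7]
ee_rot: [0.0, 0.997, 0.076, 0.001]
wrist_force: [-2.7, -1.5, 5.1]
opening: 28.3
```

Emit:
arm_command(
  motion=[
    [[0, 0.9, 0, 0], [0, 0.9, -0.1, 0], [0, 0.8, 0, 0], [0, 0.9, 0, 0], [0, 0.9, 0.1, 0], [0, 0.8, 0.1, 0], [0, 0, 0, 0], [0, 0, 0, 0]],
  ],
)

```text
time_s: 14.7
eef_pos: [538.7, 8.6, 145.4]
ee_rot: [-0.0, 0.997, 0.076, 0.002]
wrist_force: [-1.6, 1.1, 10.0]
opening: 28.5
```

```bash
python3 - <<'E'
from h import *
go(530,60,144,8.85)
p,d=r.capture("scene");cv2.imwrite("pics/s6.png",cv2.resize(p[150:270,200:360],None,fx=4,fy=4));
E
```

```text
t 14.7 eef [538.7   8.6 145.4] F [-1.6  1.1 10. ] open 28.5 toolx deg 8.7 q6 1.29
shift cm (tool axes now) [-0.09 -5.21  0.14]
yaw deg -0.2 or 179.8
shift after yaw [-0.07 -5.21  0.14]
```

View pics/s6.png

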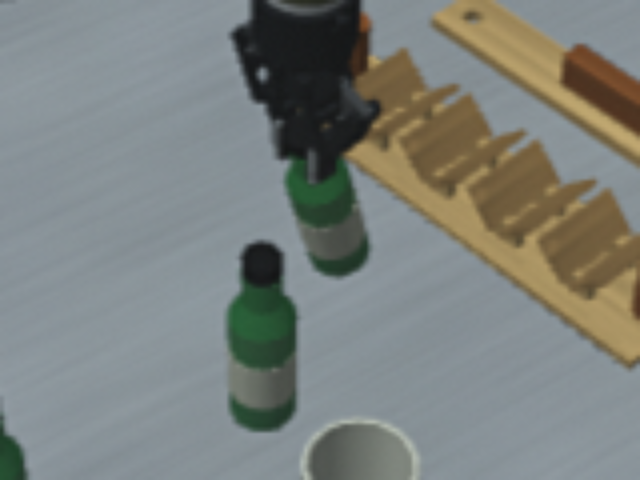

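Emit:
arm_command(
  motion=[
    [[0, 1.25, 0.3, 0], [0, 1.25, 0.4, 0], [0, 1.2, 0.5, 0], [0, 1.1, 0.6, 0], [0, 1.1, 0.7, 0], [0, 1.0, 0.8, 0], [0, 0.95, 0.9, 0], [0, 0.9, 0.95, 0]],
  ],
)

```text
time_s: 15.55
eef_pos: [553.9, -80.2, 94.8]
ee_rot: [0.002, 0.997, 0.075, 0.004]
wrist_force: [1.8, -3.8, 11.8]
opening: 28.1
```

Emit:
arm_command(
  motion=[
    [[0, 0.8, 1.05, 0], [0, 0.7, 1.1, 0], [0, 0.6, 1.15, 0], [0, 0.5, 1.2, 0], [0, 0, 0, 0], [0, 0, 0, 0]],
  ],
)

```text
time_s: 16.15
eef_pos: [554.3, -103.5, 46.8]
ee_rot: [-0.0, 0.997, 0.076, -0.0]
wrist_force: [0.9, -2.4, 0.9]
opening: 28.6
```

```bash
python3 - <<'E'
from h import *
go(530,60,144,8.85)
p,d=r.capture("scene");cv2.imwrite("pics/s7.png",cv2.resize(p[150:270,200:360],None,fx=4,fy=4));
E
```

```text
t 16.15 eef [ 554.3 -103.5   46.8] F [ 0.9 -2.4  0.9] open 28.6 toolx deg 8.7 q6 1.09
shift cm (tool axes now) [  0.05 -16.54  -9.71]
yaw deg -0.2 or 179.8
shift after yaw [  0.1  -16.54  -9.71]
```

View pics/s7.png

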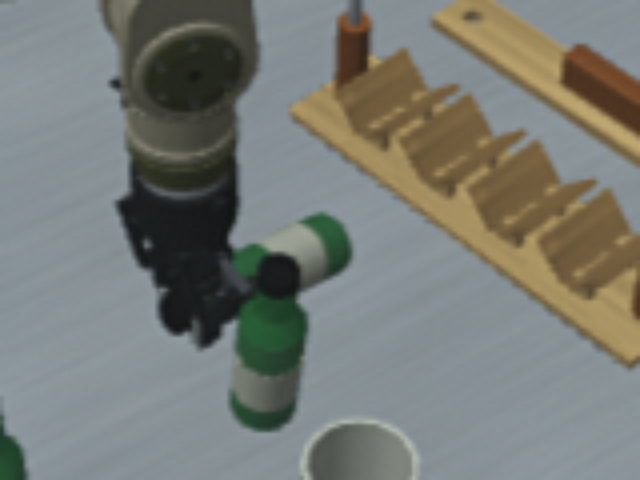

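Emit:
arm_command(
  motion=[
    [[0, 0.25, 0.8, 0], [0, 0.2, 0.8, 0], [0, 0.1, 0.6, 0], [0, 0, 0, 0], [0, 0, 0, 0]],
  ],
)

```text
time_s: 16.7
eef_pos: [555.1, -108.5, 24.8]
ee_rot: [-0.0, 0.997, 0.076, -0.0]
wrist_force: [0.5, -2.6, 1.2]
opening: 28.2
```

Emit:
arm_command(
  motion=[
    [[0, 0, 0, 0], [0, 0, 0, 0], [0, 0, 0, 0], [0, 0, -1, 0], [0, 0, -1, 0], [0, 0, 0, 0], [0, 0, 0, 0]],
  ],
  newtons=120,
)

```text
time_s: 17.4
eef_pos: [555.8, -109.1, 46.0]
ee_rot: [0.0, 0.997, 0.076, 0.001]
wrist_force: [-0.6, 0.9, -2.4]
opening: 27.8
```

```bash
python3 - <<'E'
from h import *
go(461,75.5,100,8.85)
p,d=r.capture("scene");cv2.imwrite("pics/s8.png",cv2.resize(p[150:270,200:360],None,fx=4,fy=4));
P=pose("wrist");p,d=r.capture("wrist");cv2.imwrite("pics/w8.png",p)
W=cloud("wrist",d,P)
m=(W[...,2]>20)&(W[...,1]>-110)&(W[...,1]<120)&(abs(W[...,0]-545)<50)
print(cv2.minAreaRect(W[m][:,:2].astype(np.float32)))
ey=np.array([-.154,.988]);q=W[m];t=q[:,:2]@ey
for a in np.arange(t.min(),t.max(),10):
    k=q[(t>=a)&(t<a+10)]
    if len(k): print(round(a),np.round(k[np.argmax(k[:,2])],1))
E
```

```text
t 17.4 eef [ 555.8 -109.1   46. ] F [-0.6  0.9 -2.4] open 27.8 toolx deg 8.7 q6 1.08
shift cm (tool axes now) [ -6.58 -19.67  -5.42]
yaw deg -0.1 or 179.9
shift after yaw [ -6.53 -19.69  -5.42]
((545.0015869140625, -51.83853530883789), (99.98880767822266, 116.32111358642578), 0.00031692860648036003)
-200 [ 594.3 -109.6   93.7]
-190 [ 501.4 -104.3  120.6]
-180 [541.1 -89.9 127.2]
-170 [552.6 -76.1  70.5]
-160 [550.  -66.4  75.6]
-150 [552.5 -61.8  75.9]
-140 [549.5 -55.4  75.3]
-130 [546.1 -40.   73.9]
-120 [546.9 -31.1  73.4]
-110 [541.  -22.4  72.7]
-100 [539.9 -11.6  71.9]
-90 [540.   -4.3  71. ]
-80 [513.9  -0.6  48. ]
```

View pics/s8.png

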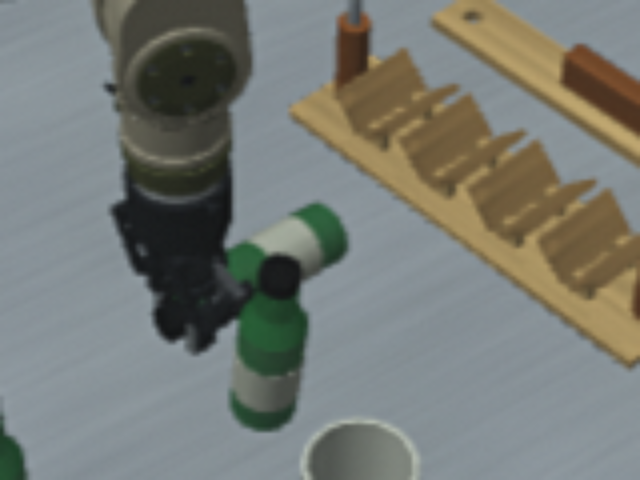

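View pics/w8.png

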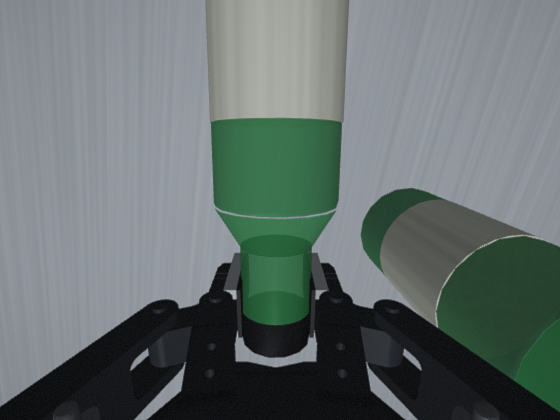

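Emit:
arm_command(
  motion=[
    [[0, 0, -2, 0], [0, 0, -3, 0], [0, 0, -2, 0], [0.2, -3, 0, 0], [0.2, -3.3, 0, 0], [0.2, -3.3, 0, 0], [0.2, -3.3, 0, 0], [0.2, -3.3, 0, 0]],
  ],
)

```text
time_s: 18.3
eef_pos: [540.3, 54.0, 114.8]
ee_rot: [-0.0, 0.997, 0.076, -0.0]
wrist_force: [-0.3, 0.2, -3.6]
opening: 27.5
```

Emit:
arm_command(
  motion=[
    [[0, -3.3, 0, 0], [0, 0, 0, 0], [0, 0, 0, 0], [0, 0, 0, 0]],
  ],
)

```text
time_s: 18.7
eef_pos: [535.9, 84.9, 115.0]
ee_rot: [0.0, 0.997, 0.076, -0.0]
wrist_force: [-0.3, -0.4, -2.2]
opening: 27.6
```

```bash
python3 - <<'E'
from h import *
go(535.6,85.0,75,8.85)
p,d=r.capture("scene");cv2.imwrite("pics/s9.png",cv2.resize(p[120:240,250:410],None,fx=4,fy=4));
P=pose("wrist");p,d=r.capture("wrist");cv2.imwrite("pics/w9.png",p)
W=cloud("wrist",d,P);c=np.array([521,178.4]);ex=np.array([.988,.154]);ey=np.array([-.154,.988])
L=np.stack([(W[...,:2]-[558,184.2])@ex,(W[...,:2]-[558,184.2])@ey],-1)
for a in range(-60,60,10):
    m=(abs(L[...,0]+37.5)<40)&(L[...,1]>=a)&(L[...,1]<a+10)&(W[...,2]>85)
    if m.sum()>5:
        k=L[m];print(a,np.round(W[m][:,2].max(),1),np.round([k[:,0].min(),k[:,0].max()],1))
E
```

```text
t 18.7 eef [535.9  84.9 115. ] F [-0.3 -0.4 -2.2] open 27.6 toolx deg 8.7 q6 1.43
shift cm (tool axes now) [-0.02 -0.01  4.  ]
yaw deg -0.2 or 179.8
shift after yaw [-0.02 -0.01  4.  ]
-60 145.4 [-61.3 -12.6]
-50 145.5 [-61.6 -12.5]
-40 144.5 [-61.5 -12.4]
-30 143.5 [-62.1 -12.3]
-20 143.6 [-62.  -12.4]
-10 142.1 [-62.  -12.3]
0 141.2 [-61.9 -12.2]
10 140.3 [-61.7 -12. ]
```

View pics/s9.png

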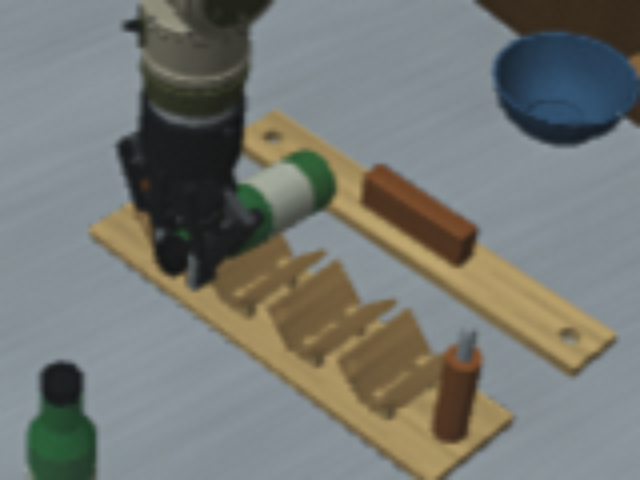

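View pics/w9.png

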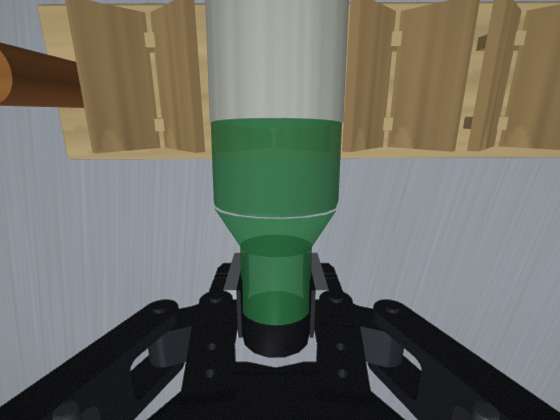

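Emit:
arm_command(
  motion=[
    [[0, 0, 1.5, 0], [0, 0, 1.5, 0], [0, 0, 1, 0], [0, 0, 0.5, 0], [0, 0, 0, 0], [0, 0, 0, 0]],
  ],
)

```text
time_s: 19.4
eef_pos: [536.2, 85.3, 70.6]
ee_rot: [-0.0, 0.997, 0.076, 0.0]
wrist_force: [1.6, -0.1, -2.8]
opening: 27.5
```

Emit:
arm_command(
  motion=[
    [[0, 0, 0, 0], [0, 0, 0.2, 0], [0, 0, 0.2, 0], [0, 0, 0.2, 0], [0, 0, 0.2, 0], [0, 0, 0, 0], [0, 0, 0, 0]],
  ],
  newtons=20,
)

```text
time_s: 20.1
eef_pos: [535.7, 85.5, 62.5]
ee_rot: [-0.0, 0.997, 0.076, -0.0]
wrist_force: [-3.2, -2.2, 4.0]
opening: 27.4
```

Slightly pressing now; release and raise.

Emit:
arm_command(
  motion=[
    [[0, 0, 0.1, 0], [0, 0, 0, 0], [0, 0, 0, 0], [0, 0, 0, 0]],
  ],
)

```text
time_s: 20.5
eef_pos: [535.8, 85.4, 61.4]
ee_rot: [0.0, 0.997, 0.076, 0.0]
wrist_force: [-2.7, -3.1, 5.0]
opening: 27.5
```

Emit:
arm_command(
  motion=[
    [[0, 0, 0, 0], [0, 0, 0, 0], [0, 0, 0, 0], [0, 0, 0, 0], [0, 0, -1, 0], [0, 0, -2, 0], [0, 0, -4, 0], [0, 0, -4, 0]],
  ],
  claw=4.4,
)

```text
time_s: 21.3
eef_pos: [535.2, 85.5, 172.6]
ee_rot: [-0.0, 0.997, 0.076, -0.001]
wrist_force: [0.5, 0.6, -0.3]
opening: 43.9
```

Emit:
arm_command(
  motion=[
    [[0, 0, -4, 0], [0, 0, -4, 0], [0, 0, -2, 0], [0, 0, 0, 0]],
  ],
)

```text
time_s: 21.7
eef_pos: [537.6, 85.5, 275.9]
ee_rot: [0.0, 0.997, 0.076, 0.004]
wrist_force: [0.5, 0.0, -0.8]
opening: 44.1
```

```bash
cat >> h.py <<'E'
C=np.array([558,184.2]);ex=np.array([.988,.154]);ey=np.array([-.154,.988])
def lying(W,lo=40,pr=True):
    L=np.stack([(W[...,:2]-C)@ex,(W[...,:2]-C)@ey],-1)
    for i,x0 in enumerate((-112.5,-37.5,37.5,112.5)):
        m=(abs(L[...,0]-x0)<15)&(abs(L[...,1])<140)&(W[...,2]>70)&(W[...,2]<95)
        if m.sum()<30: continue
        k=L[m];z=W[m][:,2];b=z>78
        print("T",i+1,"n",m.sum(),"all y",np.round([k[:,1].min(),k[:,1].max()],1),"body y",np.round(np.percentile(k[b][:,1],[0,1,99,100]),1) if b.any() else "","ztop",np.round(np.percentile(z,98),1))
        for a in range(-60,60,20):
            q=(k[:,1]>=a)&(k[:,1]<a+20)
            if q.any(): print("   ",a,np.round(np.percentile(z[q],95),1),np.round(k[q][:,0].mean(),1))
E
python3 - <<'E'
from h import *
p,W,o=bottles("top");cv2.imwrite("pics/t10.png",cv2.resize(p[130:310,180:420],None,fx=3,fy=3))
for x in o: print(x)
lying(W)
p,W,o=bottles("scene");cv2.imwrite("pics/s10.png",cv2.resize(p[120:300,170:410],None,fx=3,fy=3))
for x in o: print(x)
lying(W)
go(625,-85,260)
E
```

```text
(0.94, array([382., 185.]), array([ 630., -307.,  164.]), array([ 630., -308.,  163.]), 168, 389)
(0.73, array([304., 185.]), array([625., -85., 164.]), array([625., -85., 164.]), 169, 306)
(0.61, array([369., 244.]), array([ 453., -275.,  164.]), array([ 453., -275.,  164.]), 169, 350)
(0.88, array([312., 186.]), array([526., 165.,  86.]), array([522., 145.,  88.]), 92, 658)
(0.88, array([180., 228.]), array([ 457., -278.,  164.]), array([ 455., -278.,  163.]), 167, 711)
(0.63, array([198., 272.]), array([ 633., -310.,  164.]), array([ 631., -310.,  163.]), 167, 781)
(0.57, array([265., 237.]), array([628., -89., 164.]), array([627., -88., 164.]), 167, 662)
T 2 n 378 all y [-119.6   51.6] body y [-119.  -110.6   49.5   51.6] ztop 91.8
    -60 91.6 -35.4
    -40 91.4 -34.7
    -20 90.6 -36.3
    0 91.9 -34.4
    20 91.2 -35.3
    40 90.7 -36.8
t 21.9 eef [535.1  85.4 270.1] F [-0.5 -0.5  0.7] open 44.0 toolx deg 8.7 q6 1.43
shift cm (tool axes now) [ 6.31 18.21  0.99]
```

View pics/t10.png

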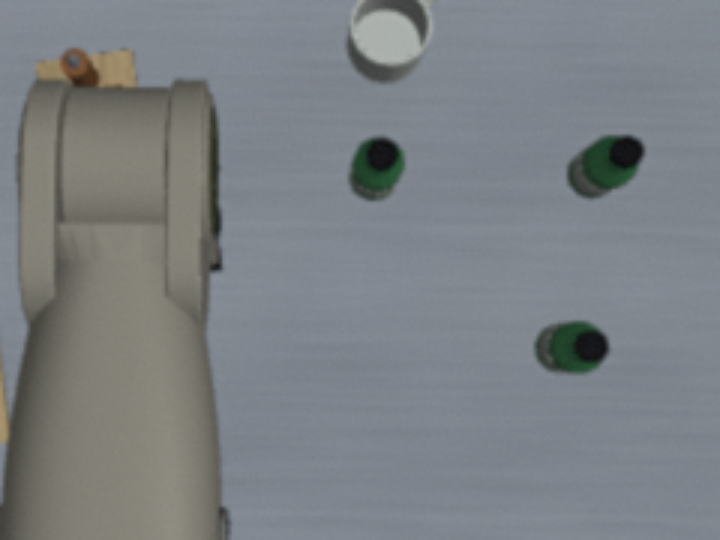

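View pics/s10.png

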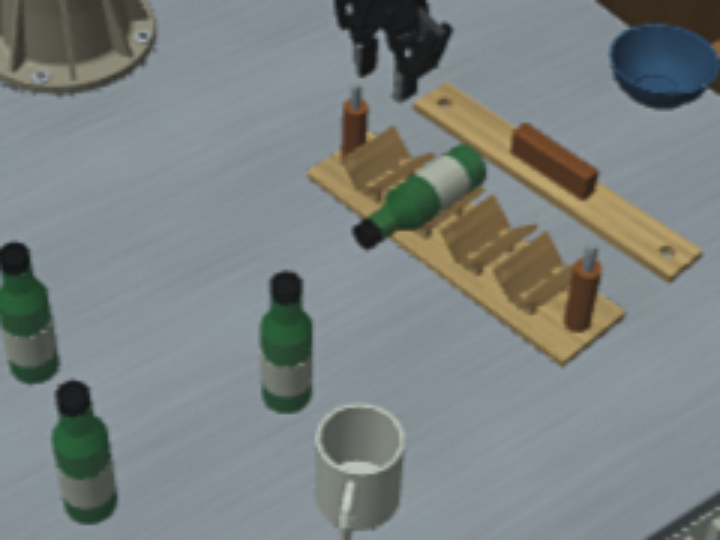

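Emit:
arm_command(
  motion=[
    [[1.26, 3.64, 0, 0], [1.26, 3.64, 0, 0], [1.26, 3.64, 0, 0], [1.26, 3.64, 0, 0], [1.26, 3.64, 0, 0], [0, 0, 0, 0], [0, 0, 0, 0], [0, 0, 0, 0]],
  ],
  claw=6,
)

```text
time_s: 22.7
eef_pos: [624.8, -84.2, 270.2]
ee_rot: [-0.001, 0.997, 0.076, -0.001]
wrist_force: [0.3, 0.1, 0.4]
opening: 60.0
```

```bash
cat >> h.py <<'E'
def neck(x,y):
    P=pose("wrist");p,d=r.capture("wrist");W=cloud("wrist",d,P)
    f=fit(W,155,172,(x-45,x+45,y-45,y+45));print("neck",f);c=f[2][0]
    go(c[0],c[1],143.5,8.85);return p,W
E
python3 - <<'E'
from h import *
p,W=neck(625,-86);cv2.imwrite("pics/w11.png",p)
p,d=r.capture("top");W=cloud("top",d);lying(W)
E
```

```text
neck (1140, np.float64(165.1), ((624.4318237304688, -85.85675811767578), (29.303102493286133, 29.080537796020508), 70.82736206054688), array([624.3, -84.7, 164.7]))
t 22.75 eef [624.9 -83.8 270.7] F [-1.6  0.8 -0.5] open 60.0 toolx deg 8.8 q6 1.16
shift cm (tool axes now) [-0.06  0.2  12.72]
yaw deg -0.1 or 179.9
shift after yaw [-0.06  0.2  12.72]
T 2 n 555 all y [-113.6   50.7] body y [-111.9 -106.8   50.2   50.7] ztop 91.6
    -60 89.7 -37.5
    -40 89.7 -37.8
    -20 89.9 -37.9
    0 90.2 -37.8
    20 90.9 -37.9
    40 92.6 -37.4
```

Emit:
arm_command(
  motion=[
    [[-0.05, 0.2, 3, 0], [0, 0, 3, 0], [0, 0, 3, 0], [0, 0, 2.5, 0], [0, 0, 1.1, 0], [0, 0, 0, 0], [0, 0, 0, 0]],
  ],
)

```text
time_s: 23.5
eef_pos: [626.0, -86.6, 146.6]
ee_rot: [0.0, 0.997, 0.076, 0.001]
wrist_force: [0.8, -0.6, 0.7]
opening: 60.0
```

Emit:
arm_command(
  motion=[
    [[0, 0, 0, 0], [0, 0, 0, 0], [0, 0, 0, 0], [0, 0, 0, 0], [0, 0, 0, 0], [0, 0, 0, 0]],
  ],
  claw=0,
  newtons=80,
)

```text
time_s: 24.1
eef_pos: [626.1, -87.3, 147.1]
ee_rot: [0.0, 0.997, 0.076, 0.001]
wrist_force: [-1.7, -0.3, 6.1]
opening: 28.4
```

```bash
python3 - <<'E'
from h import *
# lane for T3: foot start so that lane aligned: same lane offset as A but +75 ex
go(530+74.1,55+11.5,175,8.85)
p,d=r.capture("top");W=cloud("top",d)
L=np.stack([(W[...,:2]-C)@ex,(W[...,:2]-C)@ey],-1)
m=(abs(L[...,0]+37.5)<4)&(L[...,1]>-60)&(L[...,1]<50)
print("crest z median",np.median(W[m][:,2]),np.std(W[m][:,2]))
for a in range(-60,50,10):
    q=m&(L[...,1]>=a)&(L[...,1]<a+10);print(a,np.round(np.median(W[q][:,2]),1))
E
```

```text
t 24.1 eef [626.1 -87.3 147.1] F [-1.7 -0.3  6.1] open 28.4 toolx deg 8.7 q6 1.15
shift cm (tool axes now) [  0.15 -15.53  -2.81]
yaw deg -0.2 or 179.8
shift after yaw [  0.2  -15.53  -2.81]
crest z median 87.08612566656791 2.806952449924098
-60 84.2
-50 86.8
-40 87.4
-30 90.0
-20 87.9
-10 86.3
0 88.3
10 86.7
20 87.6
30 85.9
40 85.9
```

Emit:
arm_command(
  motion=[
    [[0, 0, -1.5, 0], [0, 0, -1.5, 0], [0, -3.1, 0, 0.2], [0, -3.1, 0, 0], [0, -3.1, 0, 0], [0, -3.1, 0, 0], [0, -3.1, 0, 0], [0, 0, 0, 0]],
  ],
)

```text
time_s: 24.95
eef_pos: [601.2, 69.9, 175.0]
ee_rot: [-0.001, 0.997, 0.076, -0.001]
wrist_force: [0.5, -0.8, -3.4]
opening: 28.1
```

Emit:
arm_command(
  motion=[
    [[0, 0, 0, 0], [0, 0, 1.5, 0], [0, 0, 1, 0], [0, 0, 0.4, 0], [0, 0, 0, 0], [0, 0, 0, 0]],
  ],
)

```text
time_s: 25.55
eef_pos: [602.2, 65.3, 147.2]
ee_rot: [0.0, 0.997, 0.073, -0.0]
wrist_force: [-4.1, -0.0, 4.6]
opening: 27.9
```

Emit:
arm_command(
  motion=[
    [[0, 0, 0, 0], [0, 0, 0, 0], [0, 0.9, 0, 0], [0, 0.9, -0.1, 0], [0, 0.8, 0, 0], [0, 0.9, 0, 0], [0, 0.9, 0.1, 0], [0, 0.8, 0.1, 0]],
  ],
  newtons=20,
)

```text
time_s: 26.35
eef_pos: [610.7, 14.3, 146.8]
ee_rot: [-0.0, 0.997, 0.074, 0.001]
wrist_force: [-2.3, 2.7, 8.7]
opening: 28.7
```

```bash
python3 - <<'E'
from h import *
go(530,60,144,8.85)
p,d=r.capture("scene");cv2.imwrite("pics/s12.png",cv2.resize(p[150:270,200:360],None,fx=4,fy=4));
E
```

```text
t 26.35 eef [610.7  14.3 146.8] F [-2.3  2.7  8.7] open 28.7 toolx deg 8.5 q6 1.31
shift cm (tool axes now) [-7.31 -5.71  0.27]
yaw deg -0.4 or 179.6
shift after yaw [-7.27 -5.76  0.27]
```

View pics/s12.png

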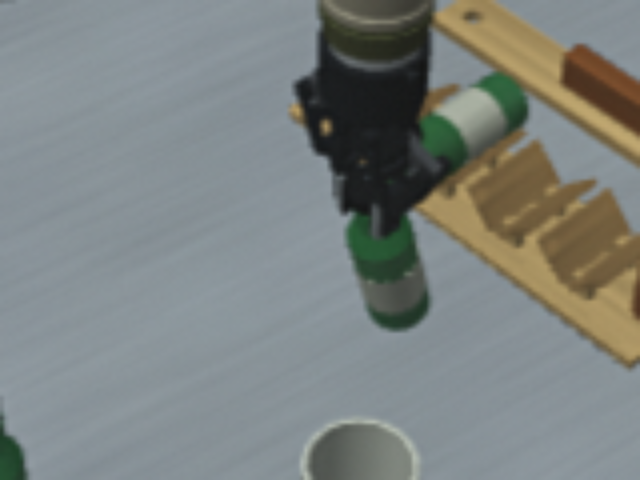

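Emit:
arm_command(
  motion=[
    [[0, 1.25, 0.3, 0], [0, 1.25, 0.4, 0], [0, 1.2, 0.5, 0], [0, 1.1, 0.6, 0], [0, 1.1, 0.7, 0], [0, 1.0, 0.8, 0], [0, 0.95, 0.9, 0], [0, 0.9, 0.95, 0]],
  ],
)

```text
time_s: 27.2
eef_pos: [625.6, -75.7, 96.4]
ee_rot: [0.003, 0.997, 0.073, 0.003]
wrist_force: [-0.6, -7.6, 9.9]
opening: 28.3
```

Emit:
arm_command(
  motion=[
    [[0, 0.8, 1.05, 0], [0, 0.7, 1.1, 0], [0, 0.6, 1.15, 0], [0, 0.5, 1.2, 0], [0, 0.25, 0.8, 0], [0, 0.2, 0.8, 0], [0, 0.1, 0.8, 0], [0, 0, 0, 0]],
  ],
)

```text
time_s: 28.0
eef_pos: [626.8, -102.3, 23.2]
ee_rot: [-0.001, 0.997, 0.074, -0.001]
wrist_force: [0.2, -1.4, 2.2]
opening: 28.6
```

Emit:
arm_command(
  motion=[
    [[0, 0, 0, 0], [0, 0, 0, 0], [0, 0, 0, 0], [0, 0, 0, 0]],
  ],
  newtons=120,
)

```text
time_s: 28.4
eef_pos: [627.1, -101.8, 24.6]
ee_rot: [-0.001, 0.997, 0.075, -0.0]
wrist_force: [-0.4, 1.1, -0.1]
opening: 27.4
```

Emit:
arm_command(
  motion=[
    [[0, 0, -2, 0], [0, 0, -2, 0], [0, 0, -2.5, 0], [0, 0, -2.5, 0], [0, 0, 0, 0], [0, 0, 0, 0]],
  ],
)

```text
time_s: 29.0
eef_pos: [627.7, -102.9, 114.3]
ee_rot: [0.0, 0.997, 0.074, 0.0]
wrist_force: [-0.3, 0.3, -3.5]
opening: 27.2
```

```bash
cat >> h.py <<'E'
def held(x0,off=94.5):
    """bottle held horizontally, body crest profile along ey in local coords; x0 goal local x"""
    P=pose("wrist");p,d=r.capture("wrist");W=cloud("wrist",d,P);s,_=tool();g=s["eef_pos"]
    L=np.stack([(W[...,:2]-C)@ex,(W[...,:2]-C)@ey],-1);gl=np.array([(g[:2]-C)@ex,(g[:2]-C)@ey])
    print("grip local",np.round(gl,1),"z",round(g[2],1))
    for a in range(20,120,10):
        t=L[...,1]-gl[1];m=(abs(L[...,0]-gl[0])<35)&(t>=a)&(t<a+10)&(W[...,2]>g[2]-10)&(W[...,2]<g[2]+50)
        if m.sum()>20: print(a,"z",np.round(np.percentile(W[m][:,2],98),1),"x",np.round([L[m][:,0].min(),L[m][:,0].max()],1))
    tx=C+x0*ex-off*ey;go(tx[0],tx[1],g[2],8.85);return p
E
python3 - <<'E'
from h import *
p=held(37.5);cv2.imwrite("pics/w13.png",p)
p,d=r.capture("scene");cv2.imwrite("pics/s13.png",cv2.resize(p[150:270,200:360],None,fx=4,fy=4));
E
```

```text
grip local [  23.9 -294. ] z 113.3
20 z 136.2 x [ 7.3 41.1]
30 z 141.1 x [ 2.3 46.6]
40 z 143.2 x [ 0.6 48.1]
50 z 142.7 x [ 1.  48.2]
60 z 141.7 x [ 1.1 48.1]
70 z 141.1 x [-0.2 49.4]
80 z 140.5 x [-0.4 49.6]
90 z 139.8 x [-0.  49.6]
100 z 138.9 x [-0.  49.8]
110 z 126.4 x [ 0.2 49.5]
t 29.05 eef [ 626.9 -102.6  113.3] F [ 0.1  0.3 -3.9] open 27.3 toolx deg 8.5 q6 1.13
shift cm (tool axes now) [ 1.240e+00 -1.996e+01  1.000e-02]
yaw deg -0.3 or 179.7
shift after yaw [ 1.360e+00 -1.995e+01  1.000e-02]
```

View pics/s13.png

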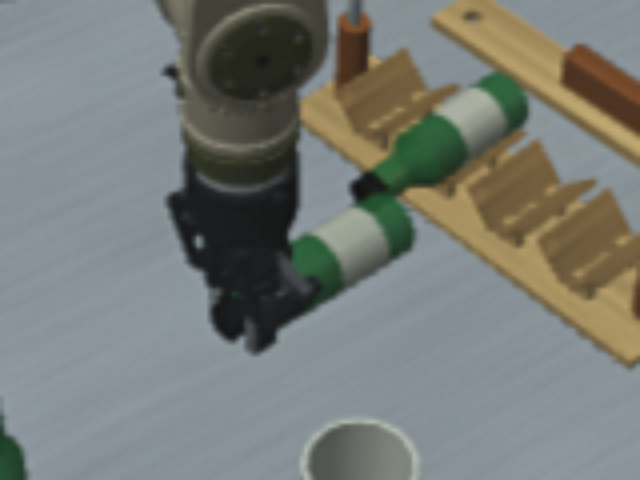

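View pics/w13.png

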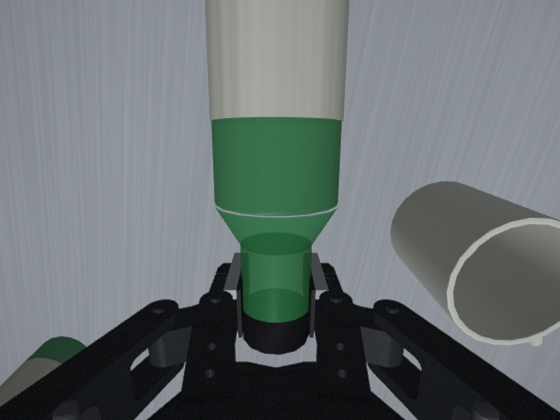

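Emit:
arm_command(
  motion=[
    [[1.3, 0, 0, -0.3], [0, -3.3, 0, 0], [0, -3.5, 0, 0], [0, -3.5, 0, 0], [0, -3.5, 0, 0], [0, -3.5, 0, 0], [0, -2.7, 0, 0], [0, 0, 0, 0]],
  ],
)

```text
time_s: 29.9
eef_pos: [607.7, 100.2, 112.7]
ee_rot: [-0.001, 0.997, 0.079, -0.002]
wrist_force: [-0.1, -1.3, -2.3]
opening: 27.4
```

```bash
python3 - <<'E'
from h import *
p=held(37.5,93.5);cv2.imwrite("pics/w14.png",p)
E
```

```text
grip local [ 36.5 -92.4] z 112.8
20 z 134.1 x [20. 51.]
30 z 138.6 x [14.4 56.7]
40 z 141.6 x [11.9 59.1]
50 z 141.3 x [12.1 59.3]
60 z 140.5 x [12.  59.3]
70 z 139.8 x [11.3 60.4]
80 z 139.3 x [10.5 60.4]
90 z 138.5 x [10.5 60.3]
100 z 137.6 x [10.5 60.2]
110 z 131.4 x [10.6 60.2]
t 29.95 eef [608.3  98.5 112.8] F [-0.   0.  -3.4] open 27.7 toolx deg 9.0 q6 1.44
shift cm (tool axes now) [ 0.1  0.1 -0. ]
yaw deg 0.1 or -179.9
shift after yaw [ 0.1  0.1 -0. ]
```

View pics/w14.png

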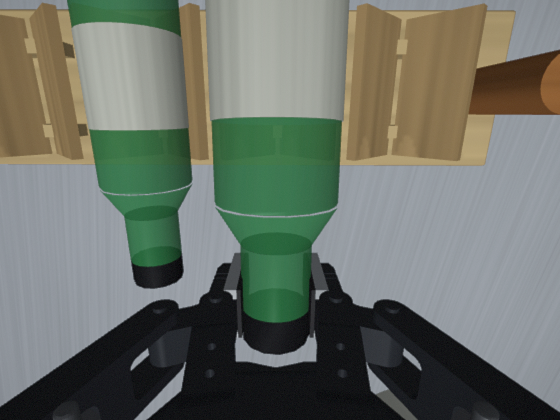

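Emit:
arm_command(
  motion=[
    [[0.15, 0.1, 1.5, 0], [0, 0, 1.5, 0], [0, 0, 0.8, 0], [0, 0, 0.4, 0], [0, 0, 0, 0], [0, 0, 0, 0]],
  ],
)

```text
time_s: 30.55
eef_pos: [611.9, 95.7, 73.1]
ee_rot: [-0.0, 0.997, 0.076, 0.0]
wrist_force: [-0.2, -0.2, -2.4]
opening: 27.4
```

Emit:
arm_command(
  motion=[
    [[0, 0, 0, 0], [0, 0, 0.2, 0], [0, 0, 0.2, 0], [0, 0, 0.2, 0], [0, 0, 0.2, 0], [0, 0, 0, 0], [0, 0, 0, 0]],
  ],
  newtons=20,
)

```text
time_s: 31.25
eef_pos: [611.5, 96.1, 65.0]
ee_rot: [-0.0, 0.997, 0.077, -0.0]
wrist_force: [-2.1, -0.5, 1.6]
opening: 27.6
```

Emit:
arm_command(
  motion=[
    [[-0.1, -0.2, 0, 0], [0, 0, 0.2, 0], [0, 0, 0.1, 0], [0, 0, 0, 0], [0, 0, 0, 0]],
  ],
)

```text
time_s: 31.75
eef_pos: [610.2, 97.8, 61.9]
ee_rot: [-0.0, 0.997, 0.077, -0.0]
wrist_force: [-2.0, -2.7, 3.5]
opening: 27.5
```

Emit:
arm_command(
  motion=[
    [[0, 0, 0, 0], [0, 0, 0, 0], [0, 0, 0, 0], [0, 0, 0, 0], [0, 0, -1, 0], [0, 0, -2, 0], [0, 0, -4, 0], [0, 0, -4, 0]],
  ],
  claw=4.4,
)

```text
time_s: 32.55
eef_pos: [609.7, 97.8, 173.0]
ee_rot: [-0.0, 0.997, 0.077, -0.001]
wrist_force: [1.0, -0.9, -0.1]
opening: 43.7
```

Emit:
arm_command(
  motion=[
    [[0, 0, -4, 0], [0, 0, -4, 0], [0, 0, -1.5, 0], [0, 4, 0, 0], [0, 4, 0, 0], [0, 0, 0, 0], [0, 0, 0, 0]],
  ],
)

```text
time_s: 33.25
eef_pos: [622.6, 17.9, 267.3]
ee_rot: [-0.0, 0.997, 0.076, 0.0]
wrist_force: [0.5, -0.3, 0.7]
opening: 43.8
```

```bash
python3 - <<'E'
from h import *
p,W,o=bottles("top")
for x in o: print(x)
lying(W)
p,W,o=bottles("scene");cv2.imwrite("pics/s15.png",cv2.resize(p[120:300,170:410],None,fx=3,fy=3))
for x in o: print(x)
go(630,-309,268,8.85)
E
```

```text
(0.97, array([206., 195.]), array([594., 193.,  85.]), array([594., 193.,  87.]), 91, 577)
(0.76, array([380., 183.]), array([ 630., -307.,  164.]), array([ 630., -308.,  164.]), 168, 386)
(0.72, array([208., 221.]), array([518., 196.,  86.]), array([519., 196.,  87.]), 91, 378)
(0.65, array([371., 245.]), array([ 453., -274.,  164.]), array([ 453., -275.,  164.]), 168, 335)
T 2 n 238 all y [-18.   52.3] body y [-18.  -16.   50.4  52.3] ztop 91.8
    -20 91.5 -36.1
    0 90.1 -37.5
    20 90.4 -37.6
    40 90.5 -37.8
T 3 n 344 all y [-50.1  53.2] body y [-50.1 -47.2  52.1  53.2] ztop 91.9
    -60 91.4 43.5
    -40 91.1 36.9
    -20 91.6 36.8
    0 90.2 36.9
    20 89.7 37.1
    40 90.7 37.3
(0.97, array([177., 226.]), array([ 456., -277.,  164.]), array([ 453., -278.,  163.]), 167, 675)
(0.74, array([197., 271.]), array([ 633., -310.,  164.]), array([ 631., -311.,  164.]), 168, 711)
(0.7, array([324., 196.]), array([600., 176.,  85.]), array([596., 158.,  87.]), 91, 689)
(0.56, array([313., 185.]), array([526., 167.,  86.]), array([522., 152.,  88.]), 92, 611)
t 33.45 eef [622.3  19.8 267. ] F [ 0.2  0.5 -0.3] open 44.1 toolx deg 8.9 q6 1.32
shift cm (tool axes now) [-4.32 32.61 -0.11]
yaw deg 0.0 or -180.0
shift after yaw [-4.3  32.61 -0.11]
```

View pics/s15.png

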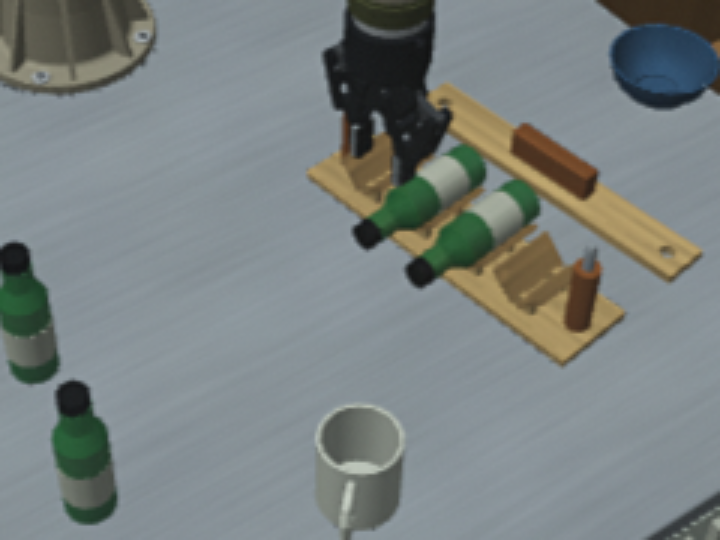

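Emit:
arm_command(
  motion=[
    [[-0.48, 3.62, 0, 0], [-0.48, 3.62, 0, 0], [-0.48, 3.62, 0, 0], [-0.48, 3.62, 0, 0], [-0.48, 3.62, 0, 0], [-0.48, 3.62, 0, 0], [-0.48, 3.62, 0, 0], [-0.48, 3.62, 0, 0]],
  ],
  claw=6,
)

```text
time_s: 34.25
eef_pos: [629.2, -273.5, 266.9]
ee_rot: [-0.0, 0.997, 0.078, 0.0]
wrist_force: [0.6, 0.1, 0.4]
opening: 59.8
```

Emit:
arm_command(
  motion=[
    [[-0.48, 3.6, 0, 0], [0, 0, 0, 0], [0, 0, 0, 0], [0, 0, 0, 0]],
  ],
)

```text
time_s: 34.65
eef_pos: [629.9, -308.1, 266.8]
ee_rot: [-0.0, 0.997, 0.078, -0.0]
wrist_force: [0.4, -0.2, 0.1]
opening: 59.9
```

```bash
python3 - <<'E'
from h import *
p,W=neck(630,-309);cv2.imwrite("pics/w16.png",p)
E
```

```text
neck (1162, np.float64(165.1), ((629.68798828125, -309.2633972167969), (29.607236862182617, 29.03354263305664), 85.19707489013672), array([ 629.6, -307.8,  164.7]))
t 34.7 eef [ 630.  -307.9  267. ] F [ 0.7 -0.5  0.6] open 60.2 toolx deg 8.9 q6 0.85
shift cm (tool axes now) [-0.05  0.14 12.35]
yaw deg 0.1 or -179.9
shift after yaw [-0.05  0.14 12.35]
```

Emit:
arm_command(
  motion=[
    [[-0.05, 0.14, 3, 0], [0, 0, 3, 0], [0, 0, 3, 0], [0, 0, 2, 0], [0, 0, 1.1, 0], [0, 0, 0, 0], [0, 0, 0, 0]],
  ],
)

```text
time_s: 35.4
eef_pos: [630.0, -310.6, 147.0]
ee_rot: [0.0, 0.997, 0.077, 0.001]
wrist_force: [-0.0, 0.1, -0.3]
opening: 60.3
```

Emit:
arm_command(
  motion=[
    [[0, 0, 0, 0], [0, 0, 0, 0], [0, 0, 0, 0], [0, 0, 0, 0], [0, 0, 0, 0], [0, 0, 0, 0]],
  ],
  claw=0,
  newtons=80,
)

```text
time_s: 36.0
eef_pos: [630.4, -311.6, 147.6]
ee_rot: [0.001, 0.997, 0.077, 0.001]
wrist_force: [1.1, 0.5, 6.3]
opening: 28.4
```

```bash
python3 - <<'E'
from h import *
go(600,60,177,8.85)
E
```

```text
t 36.0 eef [ 630.4 -311.6  147.6] F [1.1 0.5 6.3] open 28.4 toolx deg 8.8 q6 0.84
shift cm (tool axes now) [  2.69 -37.19  -3.01]
yaw deg -0.1 or 179.9
shift after yaw [  2.73 -37.18  -3.01]
```

Emit:
arm_command(
  motion=[
    [[0, 0, -1.5, 0], [0, 0, -1.5, 0], [0.3, -3.4, 0, 0], [0.3, -3.7, 0, 0], [0.3, -3.7, 0, 0], [0.3, -3.7, 0, 0], [0.3, -3.7, 0, 0], [0.3, -3.7, 0, 0]],
  ],
)

```text
time_s: 36.8
eef_pos: [612.9, -90.5, 175.3]
ee_rot: [-0.0, 0.997, 0.077, -0.001]
wrist_force: [0.3, 0.7, -1.7]
opening: 28.4
```

Emit:
arm_command(
  motion=[
    [[0.3, -3.7, 0, 0], [0.3, -3.7, 0, 0], [0.3, -3.7, 0, 0], [0, -3, 0, 0], [0, 0, 0, 0], [0, 0, 0, 0], [0, 0, 0, 0]],
  ],
)

```text
time_s: 37.5
eef_pos: [601.0, 48.0, 175.6]
ee_rot: [0.0, 0.997, 0.076, -0.0]
wrist_force: [-0.6, -0.3, -2.0]
opening: 28.6
```

Emit:
arm_command(
  motion=[
    [[0, 0, 1.5, 0], [0, 0, 1, 0], [0, 0, 0.4, 0], [0, 0, 0, 0], [0, 0, 0, 0]],
  ],
)

```text
time_s: 38.0
eef_pos: [601.0, 47.5, 148.0]
ee_rot: [0.0, 0.997, 0.076, 0.0]
wrist_force: [-2.8, -1.2, 6.9]
opening: 28.0
```

Emit:
arm_command(
  motion=[
    [[0, 0, -0.7, 0], [0, 1, 0, 0], [0, 1.2, 0, 0], [0, 0, 0.7, 0], [0, 0, 0, 0], [0, 0, 0, 0]],
  ],
)

```text
time_s: 38.6
eef_pos: [605.6, 25.5, 148.2]
ee_rot: [0.001, 0.997, 0.076, 0.002]
wrist_force: [-0.5, -2.9, 7.2]
opening: 28.3
```

Emit:
arm_command(
  motion=[
    [[0, 0, 0, 0], [0, 0, 0, 0], [0, 0.9, 0, 0], [0, 0.9, -0.1, 0], [0, 0.8, 0, 0], [0, 0.9, 0, 0], [0, 0.9, 0.1, 0], [0, 0.8, 0.1, 0]],
  ],
  newtons=20,
)

```text
time_s: 39.4
eef_pos: [613.2, -24.9, 147.8]
ee_rot: [-0.0, 0.997, 0.077, 0.002]
wrist_force: [-2.7, -0.1, 13.9]
opening: 28.4
```

```bash
python3 - <<'E'
from h import *
go(530,60,144,8.85)
p,d=r.capture("scene");cv2.imwrite("pics/s17.png",cv2.resize(p[150:270,200:360],None,fx=4,fy=4));
E
```

```text
t 39.4 eef [613.2 -24.9 147.8] F [-2.7 -0.1 13.9] open 28.4 toolx deg 8.8 q6 1.25
shift cm (tool axes now) [-6.93 -9.66  0.36]
yaw deg -0.1 or 179.9
shift after yaw [-6.92 -9.67  0.36]
```

View pics/s17.png

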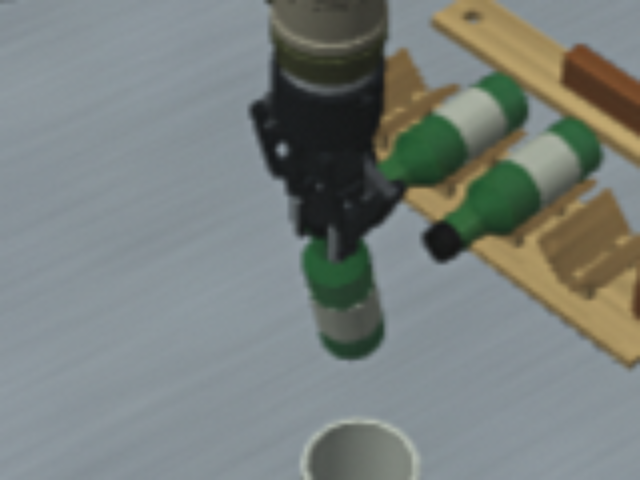

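Emit:
arm_command(
  motion=[
    [[0, 1.25, 0.3, 0], [0, 1.25, 0.4, 0], [0, 1.2, 0.5, 0], [0, 1.1, 0.6, 0], [0, 1.1, 0.7, 0], [0, 1.0, 0.8, 0], [0, 0.95, 0.9, 0], [0, 0.9, 0.95, 0]],
  ],
)

```text
time_s: 40.25
eef_pos: [628.6, -114.7, 97.2]
ee_rot: [0.003, 0.997, 0.075, 0.003]
wrist_force: [0.0, -2.9, 8.6]
opening: 28.0
```

Emit:
arm_command(
  motion=[
    [[0, 0.8, 1.05, 0], [0, 0.7, 1.1, 0], [0, 0.6, 1.15, 0], [0, 0.5, 1.2, 0], [0, 0.25, 0.8, 0], [0, 0.2, 0.8, 0], [0, 0.1, 0.8, 0], [0, 0, 0, 0]],
  ],
)

```text
time_s: 41.05
eef_pos: [629.5, -141.4, 23.6]
ee_rot: [-0.001, 0.997, 0.077, -0.001]
wrist_force: [1.2, -2.1, 1.3]
opening: 28.1
```

Emit:
arm_command(
  motion=[
    [[0, 0, 0, 0], [0, 0, 0, 0], [0, 0, 0, 0], [0, 0, 0, 0]],
  ],
  newtons=120,
)

```text
time_s: 41.45
eef_pos: [629.8, -140.9, 25.1]
ee_rot: [-0.001, 0.997, 0.077, -0.001]
wrist_force: [-0.8, 1.9, 1.2]
opening: 27.5
```

Emit:
arm_command(
  motion=[
    [[0, 0, -2, 0], [0, 0, -2, 0], [0, 0, -2.5, 0], [0, 0, -2.5, 0], [0, 0, -2, 0], [0, 0, 0, 0], [0, 0, 0, 0]],
  ],
)

```text
time_s: 42.15
eef_pos: [630.5, -141.9, 134.8]
ee_rot: [0.0, 0.997, 0.077, 0.0]
wrist_force: [-0.8, 1.1, -1.8]
opening: 27.7
```

```bash
python3 - <<'E'
from h import *
p=held(112.5,94);cv2.imwrite("pics/w18.png",p)
E
```

```text
grip local [  20.8 -333. ] z 133.9
20 z 158.6 x [ 2.6 38.4]
30 z 163.3 x [-2.8 43.1]
40 z 164.5 x [-3.2 45.8]
50 z 163.8 x [-3.1 46.1]
60 z 163.0 x [-3.1 45.9]
70 z 162.3 x [-3.3 46.3]
80 z 161.6 x [-3.1 45.3]
90 z 160.8 x [-3.2 45.4]
100 z 159.9 x [-3.1 45.6]
110 z 146.1 x [-2.7 45.4]
t 42.2 eef [ 629.8 -141.7  133.9] F [-0.4 -0.2 -3.5] open 27.5 toolx deg 8.8 q6 1.07
shift cm (tool axes now) [  9.15 -23.92  -0.  ]
yaw deg -0.0 or 180.0
shift after yaw [  9.17 -23.91  -0.  ]
```

View pics/w18.png

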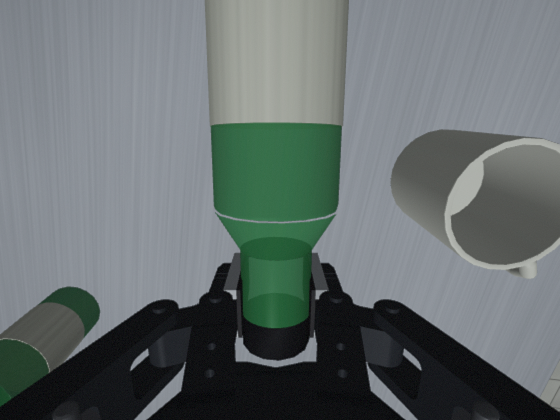

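Emit:
arm_command(
  motion=[
    [[0, -3.4, 0, 0], [0, -3.6, 0, 0], [0, -3.5, 0, 0], [0, -1.5, 0, 0], [3, 0, 0, 0], [3.2, 0, 0, 0], [3, 0, 0, 0], [0, 0, 0, 0]],
  ],
)

```text
time_s: 43.0
eef_pos: [705.6, -9.1, 132.5]
ee_rot: [0.0, 0.997, 0.077, -0.0]
wrist_force: [-0.5, 0.0, -1.7]
opening: 27.3
```

Emit:
arm_command(
  motion=[
    [[0, -3.4, 0, 0], [0, -3.6, 0, 0], [0, -3.5, 0, 0], [0, -1.5, 0, 0], [0, 0, 0, 0], [0, 0, 0, 0], [0, 0, 0, 0], [0, 0, 0, 0]],
  ],
)

```text
time_s: 43.8
eef_pos: [684.9, 107.7, 135.1]
ee_rot: [0.0, 0.997, 0.076, -0.0]
wrist_force: [-0.5, 0.4, -1.3]
opening: 27.1
```

```bash
python3 - <<'E'
from h import *
p=held(112.5,92);cv2.imwrite("pics/w19.png",p)
E
```

```text
grip local [113.7 -94.9] z 135.2
20 z 158.8 x [ 95.1 130.5]
30 z 163.7 x [ 89.9 135.5]
40 z 164.9 x [ 89.3 138.2]
50 z 164.2 x [ 89.3 138.3]
60 z 163.4 x [ 89.4 138.3]
70 z 162.7 x [ 89.2 138.3]
80 z 162.0 x [ 89.3 137.9]
90 z 161.1 x [ 89.4 137.9]
100 z 160.2 x [ 89.4 138. ]
110 z 147.9 x [ 89.6 137.8]
t 43.85 eef [685.  107.9 135.2] F [-0.1  0.7 -1.2] open 27.4 toolx deg 8.7 q6 1.46
shift cm (tool axes now) [-0.12 -0.29 -0.  ]
yaw deg -0.2 or 179.8
shift after yaw [-0.12 -0.3  -0.  ]
```

View pics/w19.png

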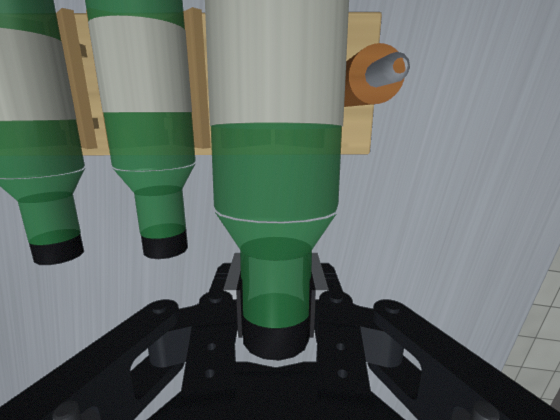

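Emit:
arm_command(
  motion=[
    [[-0.1, -0.3, 1.5, 0], [0, 0, 1.8, 0], [0, 0, 1.5, 0], [0, 0, 1, 0], [0, 0, 0.5, 0], [0, 0, 0, 0], [0, 0, 0, 0]],
  ],
)

```text
time_s: 44.55
eef_pos: [683.8, 112.0, 72.9]
ee_rot: [-0.0, 0.997, 0.077, 0.001]
wrist_force: [1.4, -0.1, -1.4]
opening: 27.3
```

Emit:
arm_command(
  motion=[
    [[0, 0, 0, 0], [0, 0, 0.2, 0], [0, 0, 0.2, 0], [0, 0, 0.2, 0], [0, 0, 0.2, 0], [0, 0, 0, 0], [0, 0, 0, 0]],
  ],
  newtons=20,
)

```text
time_s: 45.25
eef_pos: [683.1, 112.2, 64.4]
ee_rot: [-0.0, 0.997, 0.077, -0.0]
wrist_force: [-1.8, 0.3, 1.3]
opening: 27.3
```

Emit:
arm_command(
  motion=[
    [[0, 0.15, 0, 0], [0, 0, 0.2, 0], [0, 0, 0.1, 0], [0, 0, 0, 0], [0, 0, 0, 0]],
  ],
)

```text
time_s: 45.75
eef_pos: [683.5, 110.6, 61.6]
ee_rot: [0.0, 0.997, 0.077, 0.0]
wrist_force: [-3.1, -1.4, 3.7]
opening: 27.8
```

Emit:
arm_command(
  motion=[
    [[0, 0, 0, 0], [0, 0, 0, 0], [0, 0, 0, 0], [0, 0, 0, 0], [0, 0, -1, 0], [0, 0, -2, 0], [0, 0, -4, 0], [0, 0, -4, 0]],
  ],
  claw=4.4,
)

```text
time_s: 46.55
eef_pos: [682.9, 110.6, 172.4]
ee_rot: [-0.0, 0.997, 0.077, -0.001]
wrist_force: [-0.2, 0.3, 0.2]
opening: 43.7
```

Emit:
arm_command(
  motion=[
    [[0, 0, -4, 0], [0, 0, -4, 0], [0, 0, -1.5, 0], [0, 4, 0, 0], [0, 4, 0, 0], [0, 4, 0, 0], [0, 0, 0, 0], [0, 0, 0, 0]],
  ],
)

```text
time_s: 47.35
eef_pos: [701.9, -9.1, 266.8]
ee_rot: [-0.0, 0.997, 0.076, 0.0]
wrist_force: [-0.2, 0.2, -0.4]
opening: 44.0
```

```bash
python3 - <<'E'
from h import *
p,W,o=bottles("top")
for x in o: print(x)
lying(W)
p,W,o=bottles("scene");cv2.imwrite("pics/s20.png",cv2.resize(p[120:300,170:410],None,fx=3,fy=3))
for x in o: print(x)
go(453,-276,268,8.85)
E
```

```text
(0.97, array([209., 168.]), array([668., 195.,  86.]), array([633., 158., 387.]), 91, 787)
(0.84, array([210., 220.]), array([519., 189.,  85.]), array([519., 189.,  87.]), 92, 464)
(0.64, array([371., 243.]), array([ 453., -275.,  164.]), array([ 453., -275.,  164.]), 167, 358)
(0.63, array([207., 198.]), array([593., 193.,  85.]), array([595., 193.,  87.]), 91, 610)
T 2 n 292 all y [-31.9  51.3] body y [-31.9 -31.7  49.9  51.3] ztop 93.0
    -40 90.9 -35.4
    -20 92.8 -38.3
    0 90.9 -37.5
    20 90.3 -37.9
    40 89.1 -37.2
T 3 n 380 all y [-58.3  55.2] body y [-53.1 -52.   54.5  55.2] ztop 91.9
    -60 90.7 39.8
    -40 90.1 36.9
    -20 90.0 36.9
    0 90.4 36.4
    20 89.8 37.0
    40 89.4 37.0
T 4 n 461 all y [-88.3  52.2] body y [-88.3 -80.4  50.9  52.2] ztop 91.5
    -60 88.3 111.7
    -40 89.6 111.7
    -20 91.7 111.6
    0 91.3 111.7
    20 89.3 111.4
    40 90.8 112.3
(0.94, array([328., 200.]), array([605., 178.,  96.]), array([664., 116., 201.]), 94, 664)
(0.82, array([179., 228.]), array([ 456., -278.,  165.]), array([ 453., -277.,  163.]), 168, 710)
(0.74, array([347., 210.]), array([673., 190.,  86.]), array([681., 172., 103.]), 92, 686)
(0.73, array([308., 194.]), array([530., 168.,  89.]), array([620., 119., 221.]), 92, 238)
t 47.55 eef [701.7  -6.5 266.7] F [0.1 0.2 0.4] open 44.1 toolx deg 8.9 q6 1.29
shift cm (tool axes now) [-28.74  22.78  -0.15]
yaw deg 0.0 or -180.0
shift after yaw [-28.72  22.8   -0.15]
```

View pics/s20.png

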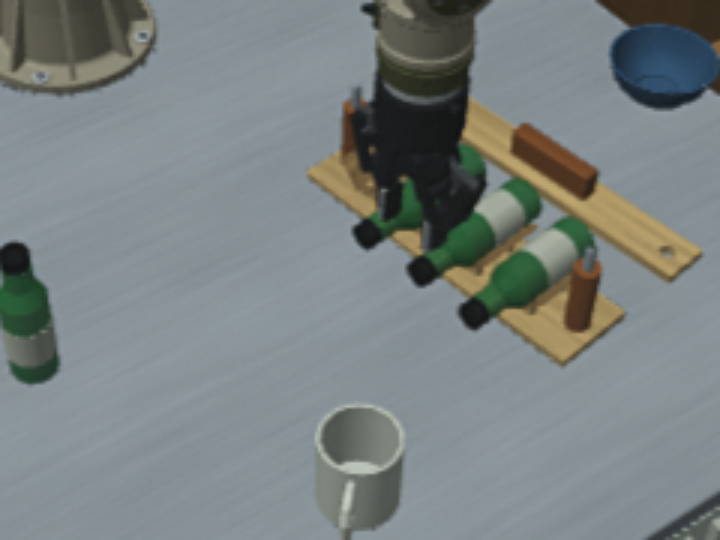

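Emit:
arm_command(
  motion=[
    [[-3.19, 2.53, 0, 0], [-3.19, 2.53, 0, 0], [-3.19, 2.53, 0, 0], [-3.19, 2.53, 0, 0], [-3.19, 2.53, 0, 0], [-3.19, 2.53, 0, 0], [-3.19, 2.53, 0, 0], [-3.19, 2.53, 0, 0]],
  ],
  claw=6,
)

```text
time_s: 48.35
eef_pos: [479.8, -246.7, 266.7]
ee_rot: [0.0, 0.997, 0.078, 0.0]
wrist_force: [0.6, -0.7, 0.6]
opening: 60.1
```

Emit:
arm_command(
  motion=[
    [[-3.19, 2.53, 0, 0], [0, 0, 0, 0], [0, 0, 0, 0], [0, 0, 0, 0]],
  ],
)

```text
time_s: 48.75
eef_pos: [453.7, -275.8, 266.5]
ee_rot: [-0.0, 0.997, 0.078, 0.0]
wrist_force: [0.6, 1.0, 0.5]
opening: 60.7
```

```bash
python3 - <<'E'
from h import *
p,W=neck(454,-276);cv2.imwrite("pics/w21.png",p)
E
```

```text
neck (1166, np.float64(165.1), ((452.0888366699219, -275.9563903808594), (29.111263275146484, 28.868330001831055), 14.973305702209473), array([ 452. , -274.9,  164.7]))
t 48.8 eef [ 453.9 -275.7  266.4] F [0.2 0.2 0.4] open 60.2 toolx deg 8.9 q6 0.72
shift cm (tool axes now) [-0.19  0.   12.29]
yaw deg 0.1 or -179.9
shift after yaw [-0.19  0.   12.29]
```

Emit:
arm_command(
  motion=[
    [[-0.15, 0, 3, 0], [0, 0, 3, 0], [0, 0, 3, 0], [0, 0, 2, 0], [0, 0, 1.1, 0], [0, 0, 0, 0], [0, 0, 0, 0]],
  ],
)

```text
time_s: 49.5
eef_pos: [452.3, -276.9, 146.0]
ee_rot: [0.0, 0.997, 0.077, 0.0]
wrist_force: [-0.3, -0.4, 0.3]
opening: 60.2
```

Emit:
arm_command(
  motion=[
    [[0, 0, 0, 0], [0, 0, 0, 0], [0, 0, 0, 0], [0, 0, 0, 0], [0, 0, 0, 0], [0, 0, 0, 0]],
  ],
  claw=0,
  newtons=80,
)

```text
time_s: 50.1
eef_pos: [452.4, -277.8, 146.7]
ee_rot: [0.001, 0.997, 0.077, 0.001]
wrist_force: [1.1, 1.4, 6.4]
opening: 28.3
```

```bash
python3 - <<'E'
from h import *
t=C-112.5*ex-155*ey;print(t)
go(t[0],t[1],177,8.85)
E
```

```text
[470.72   13.735]
t 50.1 eef [ 452.4 -277.8  146.7] F [1.1 1.4 6.4] open 28.3 toolx deg 8.8 q6 0.72
shift cm (tool axes now) [  6.27 -28.52  -3.07]
yaw deg -0.1 or 179.9
shift after yaw [  6.3  -28.52  -3.07]
```

Emit:
arm_command(
  motion=[
    [[0, 0, -1.5, 0], [0, 0, -1.5, 0], [0.8, -3.5, 0, 0], [0.8, -3.6, 0, 0], [0.8, -3.6, 0, 0], [0.8, -3.6, 0, 0], [0.8, -3.6, 0, 0], [0.8, -3.6, 0, 0]],
  ],
)

```text
time_s: 50.9
eef_pos: [465.4, -55.9, 175.0]
ee_rot: [-0.0, 0.997, 0.076, -0.0]
wrist_force: [0.6, 0.3, -3.3]
opening: 28.8
```

Emit:
arm_command(
  motion=[
    [[0.8, -3.6, 0, 0], [0.7, -3.4, 0, 0], [0, 0, 0, 0], [0, 0, 0, 0], [0, 0, 1.5, 0], [0, 0, 1, 0], [0, 0, 0.4, 0], [0, 0, 0, 0]],
  ],
)

```text
time_s: 51.7
eef_pos: [469.8, 13.2, 146.7]
ee_rot: [0.0, 0.997, 0.076, -0.0]
wrist_force: [-1.8, 0.5, 3.1]
opening: 28.5
```

Emit:
arm_command(
  motion=[
    [[0, 0, 0, 0], [0, 0, 0, 0]],
  ],
)

```text
time_s: 51.9
eef_pos: [469.9, 13.4, 146.6]
ee_rot: [0.0, 0.997, 0.076, -0.0]
wrist_force: [-3.3, -1.2, 5.6]
opening: 28.0
```

Emit:
arm_command(
  motion=[
    [[0, 0, 0, 0], [0, 0, 0, 0], [0, 0.9, 0, 0], [0, 0.9, -0.1, 0], [0, 0.8, 0, 0], [0, 0.9, 0, 0], [0, 0.9, 0.1, 0], [0, 0.8, 0.1, 0]],
  ],
  newtons=20,
)

```text
time_s: 52.7
eef_pos: [478.7, -37.6, 146.0]
ee_rot: [-0.0, 0.997, 0.077, 0.001]
wrist_force: [-1.4, 2.3, 5.5]
opening: 28.6
```

```bash
python3 - <<'E'
from h import *
go(530,60,144,8.85)
p,d=r.capture("scene");cv2.imwrite("pics/s22.png",cv2.resize(p[150:270,180:340],None,fx=4,fy=4));
E
```

```text
t 52.7 eef [478.7 -37.6 146. ] F [-1.4  2.3  5.5] open 28.6 toolx deg 8.8 q6 1.17
shift cm (tool axes now) [ 6.56 -8.86  0.21]
yaw deg -0.1 or 179.9
shift after yaw [ 6.57 -8.85  0.21]
```

View pics/s22.png

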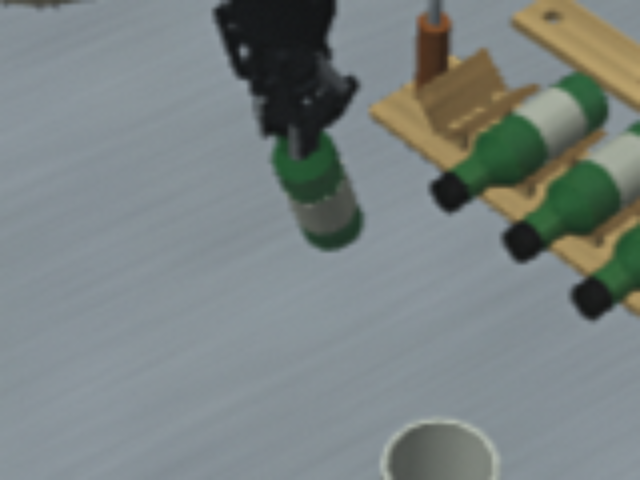

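Emit:
arm_command(
  motion=[
    [[0, 1.25, 0.3, 0], [0, 1.25, 0.4, 0], [0, 1.2, 0.5, 0], [0, 1.1, 0.6, 0], [0, 1.1, 0.7, 0], [0, 1.0, 0.8, 0], [0, 0.95, 0.9, 0], [0, 0.9, 0.95, 0]],
  ],
)

```text
time_s: 53.55
eef_pos: [493.7, -126.7, 95.2]
ee_rot: [0.002, 0.997, 0.076, 0.002]
wrist_force: [-1.3, -4.4, 5.7]
opening: 28.2
```

Emit:
arm_command(
  motion=[
    [[0, 0.8, 1.05, 0], [0, 0.7, 1.1, 0], [0, 0.6, 1.15, 0], [0, 0.5, 1.2, 0], [0, 0.25, 0.8, 0], [0, 0.2, 0.8, 0], [0, 0.1, 0.7, 0], [0, 0, 0, 0]],
  ],
)

```text
time_s: 54.35
eef_pos: [495.6, -154.2, 24.6]
ee_rot: [-0.001, 0.997, 0.077, -0.001]
wrist_force: [1.6, -1.6, 1.1]
opening: 28.4
```

Emit:
arm_command(
  motion=[
    [[0, 0, 0, 0], [0, 0, 0, 0], [0, 0, 0, 0], [0, 0, 0, 0]],
  ],
  newtons=120,
)

```text
time_s: 54.75
eef_pos: [495.7, -153.8, 25.6]
ee_rot: [-0.001, 0.997, 0.077, -0.0]
wrist_force: [-0.8, 2.1, 0.5]
opening: 27.5
```

Emit:
arm_command(
  motion=[
    [[0, 0, -2, 0], [0, 0, -2, 0], [0, 0, -2.5, 0], [0, 0, -2.5, 0], [0, 0, -2, 0], [0, 0, 0, 0], [0, 0, 0, 0]],
  ],
)

```text
time_s: 55.45
eef_pos: [496.1, -154.9, 135.3]
ee_rot: [0.0, 0.997, 0.077, -0.0]
wrist_force: [-0.6, 0.4, -4.0]
opening: 27.2
```

```bash
python3 - <<'E'
from h import *
p=held(-112.5,94);cv2.imwrite("pics/w23.png",p)
E
```

```text
grip local [-113.9 -325. ] z 134.5
20 z 157.0 x [-129.8  -98.3]
30 z 161.3 x [-135.   -92.5]
40 z 164.3 x [-138.3  -88.9]
50 z 163.9 x [-138.2  -88.9]
60 z 163.0 x [-138.2  -88.9]
70 z 162.2 x [-138.5  -88.6]
80 z 161.6 x [-138.7  -88.9]
90 z 160.7 x [-138.8  -88.9]
100 z 159.8 x [-138.6  -88.8]
110 z 146.5 x [-137.7  -89. ]
t 55.5 eef [ 495.6 -154.5  134.5] F [ 0.7  0.  -2.9] open 27.3 toolx deg 8.8 q6 0.96
shift cm (tool axes now) [ 1.100e-01 -2.311e+01  2.000e-02]
yaw deg -0.0 or 180.0
shift after yaw [ 1.300e-01 -2.311e+01  2.000e-02]
```

View pics/w23.png

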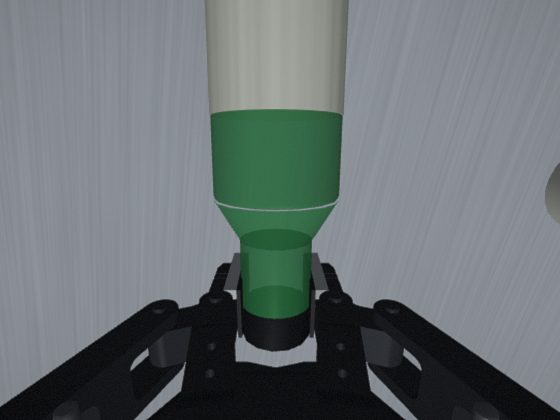

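Emit:
arm_command(
  motion=[
    [[0.1, -3.3, 0, 0], [0, -3.4, 0, 0], [0, -3.3, 0, 0], [0, -3.3, 0, 0], [0, -3.3, 0, 0], [0, -3.3, 0, 0], [0, -3.1, 0, 0], [0, 0, 0, 0]],
  ],
)

```text
time_s: 56.3
eef_pos: [459.7, 75.5, 134.0]
ee_rot: [-0.001, 0.997, 0.079, -0.002]
wrist_force: [-0.8, -0.0, -3.4]
opening: 27.4
```

Emit:
arm_command(
  motion=[
    [[0, 0, 0, 0], [0, 0, 0, 0], [0, 0, 0, 0]],
  ],
)

```text
time_s: 56.6
eef_pos: [462.1, 71.8, 135.3]
ee_rot: [0.0, 0.997, 0.076, -0.0]
wrist_force: [0.6, 0.4, -2.6]
opening: 27.5
```

```bash
python3 - <<'E'
from h import *
p=held(-112.5,95);cv2.imwrite("pics/w24.png",p)
E
```

```text
grip local [-112.   -96.4] z 135.5
20 z 157.0 x [-128.3  -97. ]
30 z 161.2 x [-134.   -91.2]
40 z 164.4 x [-136.9  -87.5]
50 z 164.0 x [-137.   -87.6]
60 z 163.2 x [-136.9  -87.6]
70 z 162.2 x [-137.   -87.2]
80 z 161.7 x [-137.1  -87.4]
90 z 160.8 x [-137.3  -87.5]
100 z 159.8 x [-137.2  -87.5]
110 z 148.6 x [-136.6  -87.2]
t 56.65 eef [462.2  71.7 135.5] F [-0.2 -0.2 -2.4] open 27.6 toolx deg 8.7 q6 1.4
shift cm (tool axes now) [-0.05 -0.14  0.  ]
yaw deg -0.1 or 179.9
shift after yaw [-0.05 -0.14  0.  ]
```

View pics/w24.png

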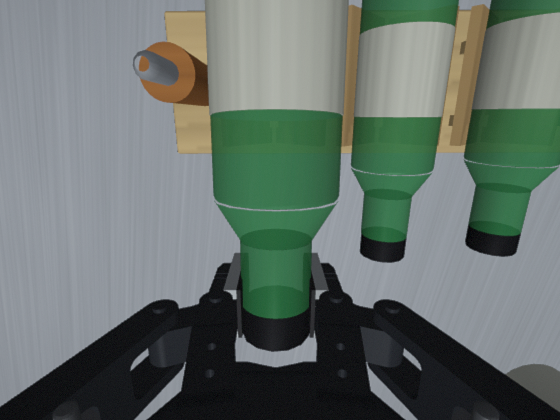

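Emit:
arm_command(
  motion=[
    [[0, -0.15, 1.5, 0], [0, 0, 1.8, 0], [0, 0, 1.5, 0], [0, 0, 1, 0], [0, 0, 0.5, 0], [0, 0, 0, 0], [0, 0, 0, 0]],
  ],
)

```text
time_s: 57.35
eef_pos: [462.4, 74.0, 73.2]
ee_rot: [-0.0, 0.997, 0.077, 0.0]
wrist_force: [1.0, 0.7, -2.6]
opening: 27.2
```

Emit:
arm_command(
  motion=[
    [[0, 0, 0, 0], [0, 0, 0.2, 0], [0, 0, 0.2, 0], [0, 0, 0.2, 0], [0, 0, 0.2, 0], [0, 0, 0, 0], [0, 0, 0, 0]],
  ],
  newtons=20,
)

```text
time_s: 58.05
eef_pos: [461.7, 74.2, 64.8]
ee_rot: [-0.0, 0.997, 0.077, -0.0]
wrist_force: [-1.1, -0.7, -0.4]
opening: 27.7
```

Emit:
arm_command(
  motion=[
    [[0, 0, 0, 0], [0, 0, 0.2, 0], [0, 0, 0.1, 0], [0, 0, 0, 0], [0, 0, 0, 0]],
  ],
)

```text
time_s: 58.55
eef_pos: [461.8, 74.0, 61.9]
ee_rot: [0.0, 0.997, 0.077, -0.0]
wrist_force: [-3.3, -3.5, 3.6]
opening: 27.6
```

Release, rise, and back off so both cameras see the cradle.

Emit:
arm_command(
  motion=[
    [[0, 0, 0, 0], [0, 0, 0, 0], [0, 0, 0, 0], [0, 0, 0, 0], [0, 0, -1, 0], [0, 0, -2, 0], [0, 0, -4, 0], [0, 0, -4, 0]],
  ],
  claw=4.4,
)

```text
time_s: 59.35
eef_pos: [461.2, 74.2, 173.2]
ee_rot: [-0.0, 0.997, 0.077, -0.001]
wrist_force: [0.9, 0.8, 0.3]
opening: 44.0
```

Emit:
arm_command(
  motion=[
    [[0, 0, -4, 0], [0, 0, -4, 0], [0, 0, -1.5, 0], [0, 4, 0, 0], [0, 4, 0, 0], [0, 4, 0, 0], [0, 0, 0, 0], [0, 0, 0, 0]],
  ],
)

```text
time_s: 60.15
eef_pos: [480.1, -45.2, 267.2]
ee_rot: [-0.0, 0.997, 0.076, 0.0]
wrist_force: [0.0, 0.1, 0.2]
opening: 44.1
```

```bash
python3 - <<'E'
from h import *
p,W,o=bottles("top");cv2.imwrite("pics/t25.png",cv2.resize(p[120:300,130:370],None,fx=3,fy=3))
for x in o: print(x)
lying(W)
print("block",fit(W,42,52,(450,620,280,400)))
print("hi",fit(W,90,130,(370,420,135,185)));print("hi",fit(W,90,130,(695,745,185,235)))
p,d=r.capture("scene");cv2.imwrite("pics/s25.png",cv2.resize(p[120:300,170:410],None,fx=3,fy=3))
go(534,333,268,98.85)
E
```

```text
(0.97, array([223., 217.]), array([521., 170.,  85.]), array([520., 149.,  87.]), 91, 832)
(0.59, array([224., 241.]), array([447., 161.,  85.]), array([446., 140.,  87.]), 91, 873)
(0.56, array([213., 168.]), array([669., 193.,  84.]), array([668., 176.,  86.]), 91, 858)
(0.55, array([214., 196.]), array([595., 184.,  85.]), array([594., 164.,  87.]), 91, 835)
T 1 n 566 all y [-111.    54.3] body y [-110.8 -101.8   52.1   54.3] ztop 91.2
    -60 89.5 -112.5
    -40 90.4 -112.7
    -20 91.4 -112.4
    0 90.4 -112.6
    20 89.2 -112.6
    40 91.0 -112.5
T 2 n 550 all y [-113.5   50.8] body y [-111.5 -104.9   50.    50.8] ztop 91.4
    -60 89.6 -37.9
    -40 91.0 -37.9
    -20 90.7 -37.4
    0 91.5 -38.1
    20 90.9 -38.1
    40 90.5 -37.4
T 3 n 546 all y [-109.4   55.8] body y [-109.4 -101.9   54.3   55.8] ztop 91.0
    -60 89.2 36.9
    -40 89.9 37.2
    -20 89.7 36.5
    0 91.1 37.4
    20 91.3 37.0
    40 89.9 37.4
T 4 n 543 all y [-112.4   51.8] body y [-105.5 -102.    50.9   51.8] ztop 91.0
    -60 89.2 111.6
    -40 89.8 112.1
    -20 90.4 111.7
    0 90.5 111.8
    20 91.1 112.1
    40 90.2 111.9
block (245, np.float64(47.5), ((534.40625, 332.4836730957031), (109.1808853149414, 23.36734390258789), 8.761127471923828), array([533.3, 331.8,  47.3]))
hi (73, np.float64(95.1), ((395.20013427734375, 159.36654663085938), (25.446531295776367, 25.657238006591797), 1.2726482152938843), array([394.8, 158.2,  99.6]))
hi (66, np.float64(95.7), ((720.1925048828125, 209.45492553710938), (26.413196563720703, 24.90046501159668), 44.1318359375), array([719. , 208.7, 100.9]))
t 60.3 eef [480.  -43.6 267.1] F [-0.7  0.3 -1.2] open 44.1 toolx deg 8.9 q6 1.16
shift cm (tool axes now) [ 11.14 -36.38  -0.08]
yaw deg -90.0 or 90.0
shift after yaw [36.38 11.13 -0.08]
```

View pics/t25.png

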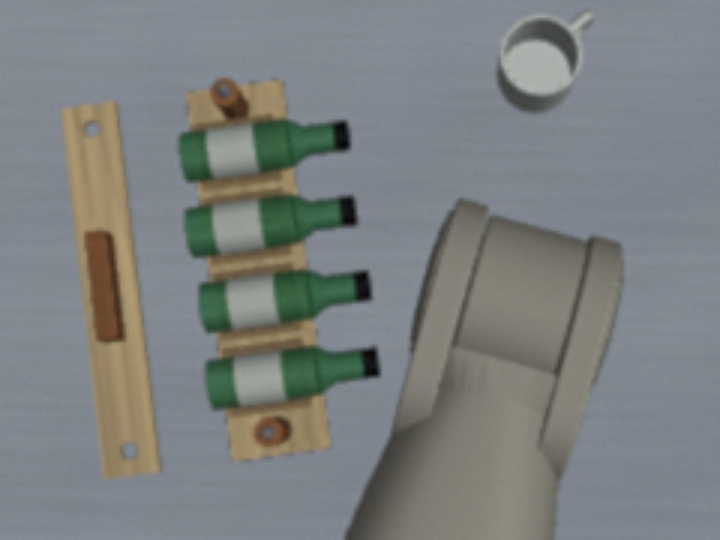

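View pics/s25.png

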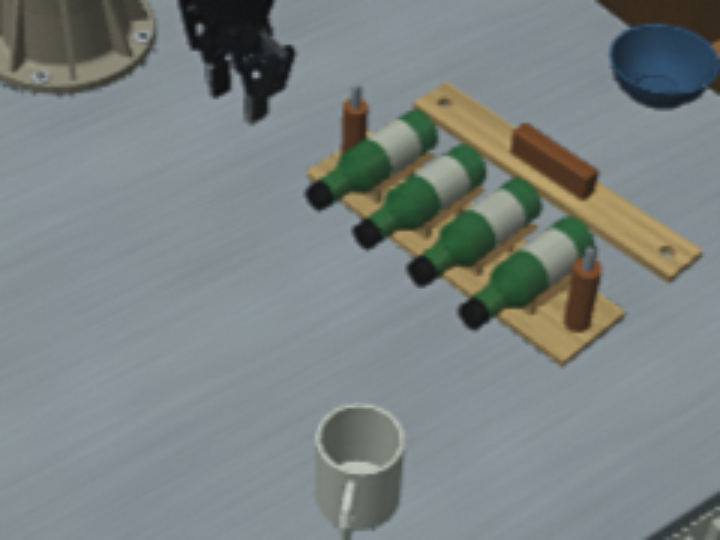

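Emit:
arm_command(
  motion=[
    [[1.13, -3.63, 0, 0], [1.13, -3.63, 0, 0], [1.13, -3.63, 0, 0], [1.13, -3.63, 0, 0], [1.13, -3.63, 0, 0], [1.13, -3.63, 0, 0], [1.13, -3.63, 0, 0], [1.13, -3.63, 0, 0]],
  ],
  claw=6,
)

```text
time_s: 61.1
eef_pos: [524.1, 259.3, 267.1]
ee_rot: [-0.0, 0.997, 0.078, 0.0]
wrist_force: [-0.2, 0.7, 0.4]
opening: 59.9
```

Emit:
arm_command(
  motion=[
    [[1.13, -3.63, 0, 0], [1.13, -3.63, 0, 0], [0, 0, 0, -8.16], [0, 0, 0, -8.16], [0, 0, 0, -8.16], [0, 0, 0, -8.16], [0, 0, 0, -8.16], [0, 0, 0, -8.16]],
  ],
)

```text
time_s: 61.9
eef_pos: [535.1, 332.9, 266.9]
ee_rot: [-0.0, 0.874, 0.487, -0.0]
wrist_force: [-1.0, 0.1, -0.2]
opening: 59.9
```

Emit:
arm_command(
  motion=[
    [[0, 0, 0, -8.16], [0, 0, 0, -8.16], [0, 0, 0, -8.16], [0, 0, 0, -8.16], [0, 0, 0, -8.16], [0, 0, 0, 0], [0, 0, 0, 0]],
  ],
)

```text
time_s: 62.6
eef_pos: [535.6, 332.4, 266.9]
ee_rot: [-0.0, 0.653, 0.757, 0.0]
wrist_force: [-0.5, -0.4, 0.2]
opening: 59.8
```

```bash
python3 - <<'E'
from h import *
P=pose("wrist");p,d=r.capture("wrist");W=cloud("wrist",d,P);cv2.imwrite("pics/w26.png",p)
print("block",fit(W,42,52,(450,620,280,400)))
go(536.2,332.7,36.5,98.7)
E
```

```text
block (1843, np.float64(47.9), ((533.1836547851562, 332.0004577636719), (108.97937774658203, 21.856481552124023), 8.954249382019043), array([530.4, 331.9,  47.8]))
t 62.65 eef [535.8 332.2 266.9] F [0.4 0.4 0.6] open 60.0 toolx deg 98.5 q6 0.28
shift cm (tool axes now) [ 0.04  0.05 23.04]
yaw deg -0.2 or 179.8
shift after yaw [ 0.04  0.05 23.04]
```

View pics/w26.png

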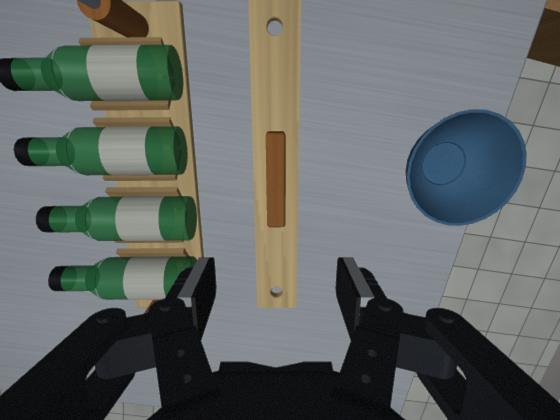

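Emit:
arm_command(
  motion=[
    [[0, 0.05, 4.5, -0.2], [0, 0, 4.5, 0], [0, 0, 4.5, 0], [0, 0, 4, 0], [0, 0, 3, 0], [0, 0, 2, 0], [0, 0, 0, 0], [0, 0, 0, 0]],
  ],
)

```text
time_s: 63.45
eef_pos: [536.8, 331.8, 42.1]
ee_rot: [-0.0, 0.651, 0.759, -0.0]
wrist_force: [0.4, -0.7, 0.7]
opening: 60.1
```

```bash
python3 - <<'E'
from h import *
go(536.2,332.7,37,98.7)
E
```

```text
t 63.45 eef [536.8 331.8  42.1] F [ 0.4 -0.7  0.7] open 60.1 toolx deg 98.7 q6 0.27
shift cm (tool axes now) [ 0.1  -0.04  0.51]
yaw deg 0.0 or -180.0
shift after yaw [ 0.1  -0.04  0.51]
```

Emit:
arm_command(
  motion=[
    [[0.1, 0, 0.5, 0], [0, 0, 0, 0], [0, 0, 0, 0]],
  ],
)

```text
time_s: 63.75
eef_pos: [537.3, 333.0, 37.9]
ee_rot: [0.0, 0.651, 0.759, 0.001]
wrist_force: [0.1, -0.3, 0.6]
opening: 59.9
```

Emit:
arm_command(
  motion=[
    [[0, 0, 0, 0], [0, 0, 0, 0], [0, 0, 0, 0], [0, 0, 0, 0], [0, 0, 0, 0], [0, 0, 0, 0], [0, 0, 0, 0], [0, 0, 0, 0]],
  ],
  claw=0,
  newtons=100,
)

```text
time_s: 64.55
eef_pos: [537.0, 332.8, 37.4]
ee_rot: [0.0, 0.651, 0.759, 0.0]
wrist_force: [-0.4, 0.3, 6.2]
opening: 20.3
```

Emit:
arm_command(
  motion=[
    [[0, 0, -1, 0], [0, 0, -2, 0], [0, 0, -3, 0], [0, 0, -4, 0], [0, 0, -4, 0], [0, 0, -3, 0], [0, 0, 0, 0], [0, 0, 0, 0]],
  ],
)

```text
time_s: 65.35
eef_pos: [536.7, 332.6, 206.6]
ee_rot: [0.0, 0.651, 0.759, 0.0]
wrist_force: [-1.0, -1.2, -4.0]
opening: 20.6
```

```bash
python3 - <<'E'
from h import *
go(559,184.4,200,98.7)
p,d=r.capture("top");W=cloud("top",d);s,_=tool();z=s["eef_pos"][2]
cv2.imwrite("pics/t27.png",cv2.resize(p[120:300,100:340],None,fx=3,fy=3))
print(fit(W,z-36+6,z-36+18,(330,800,270,420)))
p,d=r.capture("scene");W=cloud("scene",d)
cv2.imwrite("pics/s27.png",cv2.resize(p[80:300,220:440],None,fx=3,fy=2.7))
E
```

```text
t 65.35 eef [536.7 332.6 206.6] F [-1.  -1.2 -4. ] open 20.6 toolx deg 98.8 q6 0.27
shift cm (tool axes now) [-14.98  -0.05   0.66]
yaw deg 0.1 or -179.9
shift after yaw [-14.98  -0.04   0.66]
(2199, np.float64(181.0), ((534.9559326171875, 332.7603454589844), (380.154296875, 58.39584732055664), 8.732678413391113), array([536.4, 330.2, 181. ]))
```

View pics/s27.png

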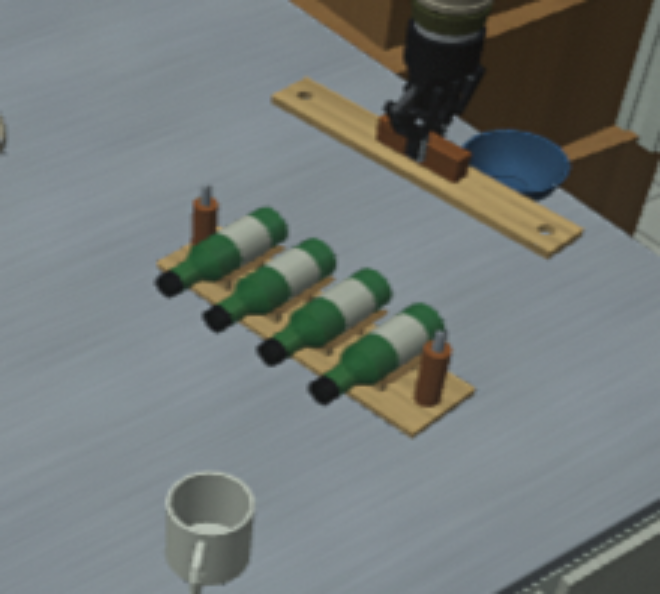

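Emit:
arm_command(
  motion=[
    [[-3, 0, 0, 0], [-4, 0, 0, 0], [-4, 0, 0, 0], [-3, 0, 0, 0], [-1, 0, 0, 0], [0, 0, 0, 0], [0, 0, 0, 0], [0, 0, 0, 0]],
  ],
)

```text
time_s: 66.25
eef_pos: [559.1, 185.5, 206.2]
ee_rot: [-0.0, 0.65, 0.76, -0.0]
wrist_force: [0.8, 0.1, -2.8]
opening: 20.4
```

```bash
python3 - <<'E'
from h import *
go(559.8,184.5,170,98.7)
p,d=r.capture("top");W=cloud("top",d);s,_=tool();z=s["eef_pos"][2]
cv2.imwrite("pics/t28.png",cv2.resize(p[130:285,170:265],None,fx=3.8,fy=3.8,interpolation=cv2.INTER_CUBIC))
print(fit(W,z-36+6,z-36+18,(330,800,80,290)))
print(fit(W,z-36+43,z-36+53,(480,640,80,290)))
P=pose("wrist");p,d=r.capture("wrist");cv2.imwrite("pics/w28.png",p)
E
```

```text
t 66.25 eef [559.1 185.5 206.2] F [ 0.8  0.1 -2.8] open 20.4 toolx deg 98.8 q6 0.03
shift cm (tool axes now) [-0.12  0.06  3.62]
yaw deg 0.1 or -179.9
shift after yaw [-0.12  0.06  3.62]
(1497, np.float64(180.7), ((557.34765625, 185.66310119628906), (380.0878601074219, 57.08480453491211), 9.033775329589844), array([560.6, 177.1, 180.8]))
(97, np.float64(216.5), ((522.0530395507812, 179.9695281982422), (38.42306137084961, 20.812942504882812), 8.782129287719727), array([520.6, 179.6, 216.5]))
```

View pics/t28.png

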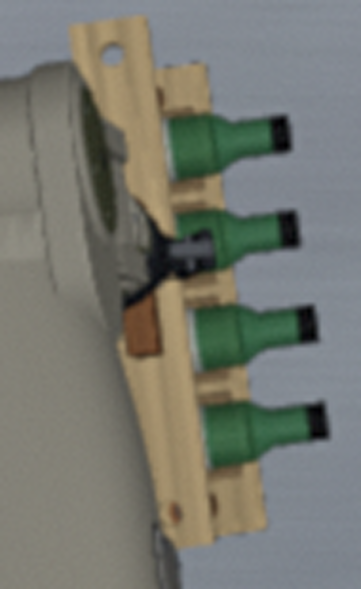

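View pics/w28.png

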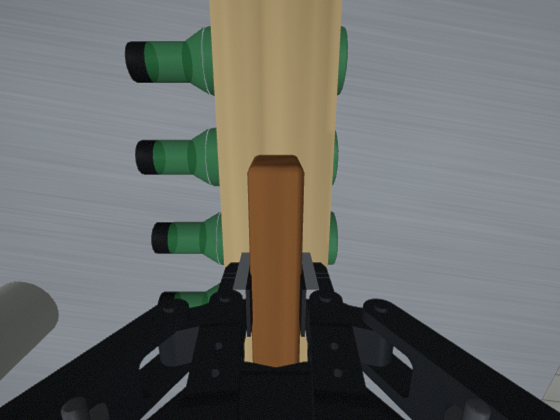

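Emit:
arm_command(
  motion=[
    [[-0.15, 0.06, 1, 0.1], [0, 0, 1.5, 0], [0, 0, 1.3, 0], [0, 0, 0, 0], [0, 0, 0, 0], [0, 0, 0, 0], [0, 0, 0, 0]],
  ],
)

```text
time_s: 67.05
eef_pos: [560.9, 183.1, 169.6]
ee_rot: [0.0, 0.652, 0.758, 0.001]
wrist_force: [-0.5, 0.6, -2.4]
opening: 20.7
```

```bash
python3 - <<'E'
from h import *
go(559.8,184.5,132,98.7)
p,d=r.capture("top");W=cloud("top",d);s,_=tool();z=s["eef_pos"][2]
print(fit(W,z-37+6,z-37+18,(330,800,80,290)))
cv2.imwrite("pics/t29.png",cv2.resize(p[130:285,170:265],None,fx=3.8,fy=3.8,interpolation=cv2.INTER_CUBIC))
p,d=r.capture("scene");cv2.imwrite("pics/s29.png",cv2.resize(p[120:260,260:400],None,fx=4,fy=4,interpolation=cv2.INTER_CUBIC))
E
```

```text
t 67.05 eef [560.9 183.1 169.6] F [-0.5  0.6 -2.4] open 20.7 toolx deg 98.7 q6 0.03
shift cm (tool axes now) [ 0.16 -0.1   3.76]
yaw deg -0.0 or 180.0
shift after yaw [ 0.16 -0.1   3.76]
(1407, np.float64(143.9), ((559.2686767578125, 183.0147705078125), (379.68743896484375, 56.613983154296875), 8.85025405883789), array([566.2, 174.7, 144. ]))
```

View pics/t29.png

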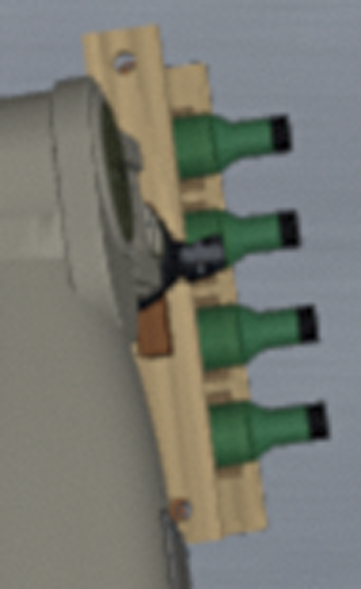

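View pics/s29.png

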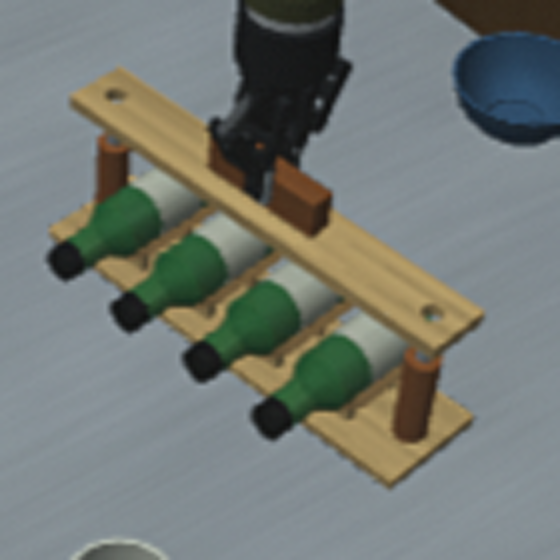

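Emit:
arm_command(
  motion=[
    [[0.13, -0.11, 0, 0], [0, 0, 0, 0], [0, 0, 0, 0], [0, 0, 0, 0]],
  ],
)

```text
time_s: 67.55
eef_pos: [559.1, 184.1, 168.9]
ee_rot: [0.0, 0.652, 0.758, 0.0]
wrist_force: [0.3, 0.2, -2.5]
opening: 20.2
```

```bash
python3 - <<'E'
from h import *
go(559.8,184.5,132,98.7)
for _ in range(2):
    p,d=r.capture("top");W=cloud("top",d);s,_=tool();z=s["eef_pos"][2]
    print(fit(W,z-37+6,z-37+18,(330,800,80,290)))
E
```

```text
t 67.55 eef [559.1 184.1 168.9] F [ 0.3  0.2 -2.5] open 20.2 toolx deg 98.7 q6 0.03
shift cm (tool axes now) [0.03 0.07 3.69]
yaw deg -0.0 or 180.0
shift after yaw [0.03 0.07 3.69]
(1436, np.float64(143.3), ((557.61474609375, 182.887939453125), (379.7158203125, 56.92642593383789), 9.325820922851562), array([565. , 175.9, 143.3]))
(1431, np.float64(143.0), ((557.9530029296875, 183.7952880859375), (380.6483154296875, 56.30411911010742), 9.0061674118042), array([563.8, 175.8, 143.1]))
```

Emit:
arm_command(
  motion=[
    [[0.02, 0.03, 0.4, 0], [0, 0, 0.4, 0], [0, 0, 0.4, 0], [0, 0, 0.3, 0], [0, 0, 0, 0], [0, 0, 0, 0]],
  ],
)

```text
time_s: 68.25
eef_pos: [559.3, 184.3, 153.7]
ee_rot: [-0.0, 0.652, 0.758, -0.0]
wrist_force: [-0.2, 0.2, -2.0]
opening: 20.5
```

```bash
python3 - <<'E'
from h import *
go(559.8,184.5,132,98.7)
p,d=r.capture("scene");cv2.imwrite("pics/s30.png",cv2.resize(p[120:260,260:400],None,fx=4,fy=4,interpolation=cv2.INTER_CUBIC))
E
```

```text
t 68.25 eef [559.3 184.3 153.7] F [-0.2  0.2 -2. ] open 20.5 toolx deg 98.7 q6 0.03
shift cm (tool axes now) [0.01 0.05 2.17]
yaw deg -0.0 or 180.0
shift after yaw [0.01 0.05 2.17]
```

View pics/s30.png

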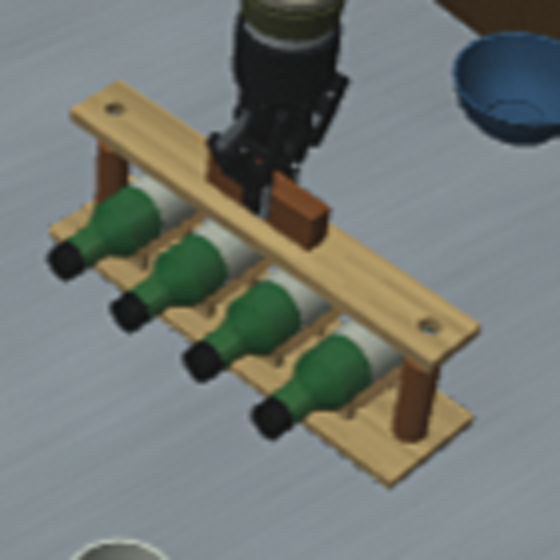

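Emit:
arm_command(
  motion=[
    [[0, 0.03, 0.4, 0], [0, 0, 0.4, 0], [0, 0, 0.4, 0], [0, 0, 0.4, 0], [0, 0, 0.3, 0], [0, 0, 0, 0], [0, 0, 0, 0]],
  ],
)

```text
time_s: 69.0
eef_pos: [559.6, 184.4, 134.7]
ee_rot: [-0.0, 0.652, 0.758, -0.0]
wrist_force: [-0.4, -0.1, -2.3]
opening: 20.4
```

Emit:
arm_command(
  motion=[
    [[0, 0, 0.1, 0], [0, 0, 0.1, 0], [0, 0, 0, 0], [0, 0, 0, 0]],
  ],
)

```text
time_s: 69.4
eef_pos: [559.7, 184.4, 132.9]
ee_rot: [0.0, 0.652, 0.758, 0.0]
wrist_force: [-0.2, 0.0, -3.4]
opening: 20.5
```

Emit:
arm_command(
  motion=[
    [[0, 0, 0.1, 0], [0, 0, 0.1, 0], [0, 0, 0, 0], [0, 0, 0, 0]],
  ],
)

```text
time_s: 69.8
eef_pos: [559.8, 184.4, 131.4]
ee_rot: [0.0, 0.652, 0.758, 0.0]
wrist_force: [-1.6, -1.0, 3.6]
opening: 20.2
```

Seated (upward reaction). Release gently, then rise and clear off.

Emit:
arm_command(
  motion=[
    [[0, 0, 0, 0], [0, 0, 0, 0], [0, 0, 0, 0], [0, 0, 0, 0], [0, 0, 0, 0], [0, 0, -2, 0], [0, 0, -4, 0], [0, 0, -4, 0]],
  ],
  claw=6,
)

```text
time_s: 70.6
eef_pos: [558.9, 184.2, 231.1]
ee_rot: [-0.001, 0.652, 0.758, -0.001]
wrist_force: [0.8, 0.0, -0.2]
opening: 59.8
```

Emit:
arm_command(
  motion=[
    [[3, 0, -2, 0], [4, 0, 0, 0], [4, 0, 0, 0], [4, 0, 0, 0], [4, 0, 0, 0], [4, 0, 0, 0], [0, 0, 0, 0], [0, 0, 0, 0]],
  ],
)

```text
time_s: 71.4
eef_pos: [524.5, 412.6, 250.2]
ee_rot: [0.0, 0.651, 0.759, -0.0]
wrist_force: [0.2, 0.1, -0.4]
opening: 59.8
```

```bash
python3 - <<'E'
from h import *
p,d=r.capture("top");W=cloud("top",d);cv2.imwrite("pics/t31.png",cv2.resize(p[120:300,130:370],None,fx=3,fy=3))
print(fit(W,100,112,(330,800,80,290)),fit(W,137,148,(480,640,80,290)))
L=np.stack([(W[...,:2]-C)@ex,(W[...,:2]-C)@ey],-1)
for a in (-185,-130,-90,-50,60,100,140):
    m=(L[...,0]>a)&(L[...,0]<a+40)&(abs(L[...,1])<24)&(W[...,2]>80);print(a,np.round(np.median(W[m][:,2]),1))
for x0 in (-112.5,-37.5,37.5,112.5):
    m=(abs(L[...,0]-x0)<28)&(W[...,2]>30)&(abs(L[...,1])<150);print(x0,np.round([L[m][:,1].min(),L[m][:,1].max()],1))
for n in ["mug","bowl","soap"]:
    c=r.cut_out("top",n)[0];w=W[c["pixels"]];print(n,np.round(c["at"]),np.round(np.nanpercentile(w,2,axis=0)),np.round(np.nanpercentile(w,98,axis=0)))
p,d=r.capture("scene");cv2.imwrite("pics/s31.png",cv2.resize(p[120:260,260:400],None,fx=4,fy=4,interpolation=cv2.INTER_CUBIC));cv2.imwrite("pics/s31f.png",p)
E
```

```text
(2155, np.float64(105.9), ((558.0567626953125, 184.80580139160156), (379.8976135253906, 56.91212844848633), 8.708218574523926), array([554.5, 183.6, 105.9])) (290, np.float64(141.5), ((557.6015625, 184.79638671875), (109.60601806640625, 22.695491790771484), 9.32525634765625), array([557.3, 184. , 141.6]))
-185 105.8
-130 105.9
-90 106.2
-50 128.9
60 106.1
100 105.7
140 106.2
-112.5 [-111.1  150. ]
-37.5 [-113.6   51.7]
37.5 [-109.2   55.2]
112.5 [-112.7   52.2]
mug [310. 141.] [ 723. -142.   -1.] [805. -62.  92.]
bowl [101. 234.] [435. 409.  -0.] [517. 587. 369.]
soap [464. 269.] [ 366. -555.   10.] [ 424. -510.  192.]
```

View pics/t31.png

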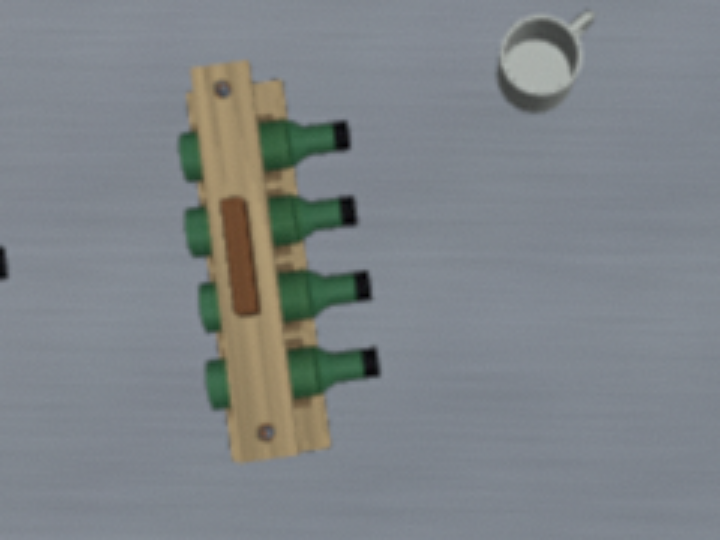

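View pics/s31.png

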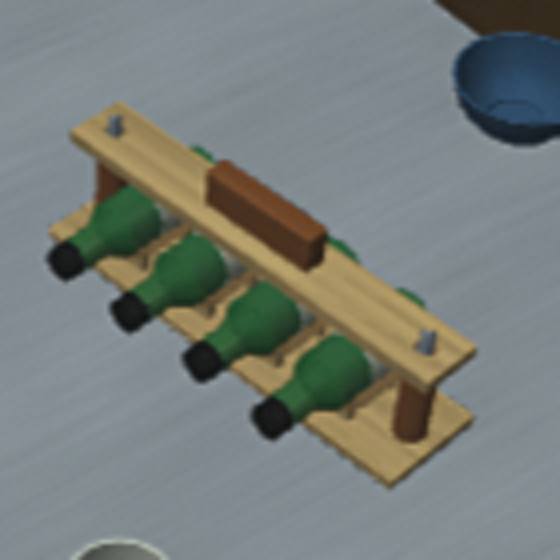

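View pics/s31f.png

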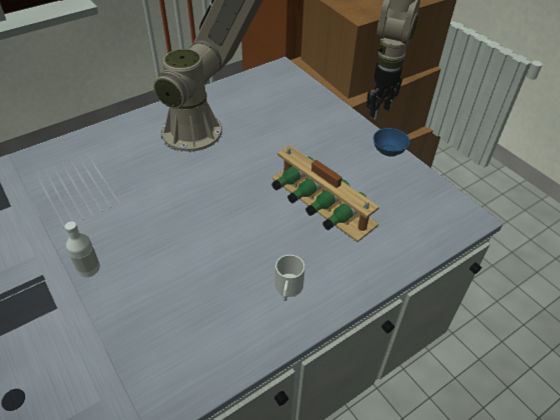

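```bash
python3 - <<'E'
from plant import r
print(r.finish_job(), r.read_state()["time_s"])
E
```

```text
the job is handed in; nothing more can be done
the job is handed in; nothing more can be done
```

The job is done and handed in at about 71.6 s on the robot's clock, well inside the 208 s limit. The order was as asked: board off and flat on the counter, all four bottles laid in the cradle, board back on and released.

How the bottles went in: the tool cannot tilt. So I gripped each neck lightly, pivoted the bottle onto its side on the counter, then lifted it with a firm grip and lowered it into a trough. All the necks overhang on the side away from where the board was parked.

Last checks, taken with the arm clear and before handing in:
- **Board:** its top reads 105.7–106.2 mm along its length (106 expected), and both pins stand through their holes. Its centre is within about 1 mm of where it started.
- **Bottles:** one sits in each trough, body centred within about 3 mm along the trough and 1 mm across it. They rest at the expected height and sat clear of the board as it came down.
- **Mug and soap:** they read within a few millimetres of the start, apart from the soap's far edge. That outline came out shorter than in the first picture. Nothing went near either of them.
- **Bowl:** the arm partly hid it in the top view, so its last measurement there is unreliable. In the scene picture it looks unmoved.

I saw no bottle knocked aside and no slackened grip. The highest wrist force I saw was about 14 N, against the 120 N limit. No check failed.

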